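Open the sterilizer and load it

TASK

Open the steam sterilizer: loosen the wing nut of the front swing bolt, swing the bolt out of the lid's lug and let it hang, so that the sprung lid comes up. Then load the used things onto the plate inside: set down the amber vial and the blue-capped tube so that they stand upright, without dropping them, and put the forceps from the beaker in with them, wholly inside the pot below its rim. Leave the lid up and everything else on the bench standing where it is.

Things in the scene. Friction and masses are not known exactly. Their poses are not given: they have to be found in the camera images.
- sterilizer: Bench-top steam sterilizer, fixed: round steel pot on a black base, 244 mm diameter, rim 160 mm above the bench, rim flange out to radius 134 mm. Origin: centre of its underside; z up; its -x side is the front with the one fastened swing bolt, the lid hinge is at its +x side. Carrying handles reach 153 mm to left and right. Two more swing bolts at the rear sides are already dropped; leave them.
- mouth (a point): Centre of the pot's mouth at rim height (160 mm above the bench); axes as sterilizer. Inside, radius 115 mm. In it lies a flat perforated loading plate, radius 112 mm, on spacers: its top is somewhere between 85 and 100 mm above the bench, not measured: feel for it.
- lid (a joint): Lid hinge, rad: 0 = shut, 0.86 = up. Hinge line: 148 mm behind the pot's axis, 168 mm above the bench, along the sterilizer's y. A spring lifts the lid by itself in 1 to 2 s, with about 3 N at its front, once the bolt has left the lug, and holds it at 0.86, leaning over the mouth: a gripper pointing straight down does not fit in; come in from the front, tilted.
- lid_edge (a point): Top of the lid's front edge. Lid: radius 134 mm; shut, its top is at 172 mm, 182 mm inside radius 98 mm, and a handle bar along y, 50 mm in front of the pot's axis, reaches 213 mm. The lug in front of the edge has a 13 mm slot open to the front, ends 168 mm from the pot's axis, top at 174 mm. Lid up: the lug's end is 60 mm in front of the pot's axis, 410 mm above the bench.
- bolt (a joint): Swing of the front eyebolt about its eye, rad: 0 = upright in the lug's slot; grows as it swings out to the front and down; stop at 2.3 (hanging). Axis along the sterilizer's y. Locked near 0 while the nut is tight. It leaves the lug at about 0.35; let go beyond that, it falls open by its weight.
- bolt_eye (a point): Eye of the front swing bolt, on its swing axis: 150 mm in front of the pot's axis, 95 mm above the bench. Bolt 10 mm thick; the nut's underside is 79 mm from the eye.
- nut (a joint): Turn of the brass wing nut on the front bolt, rad: 0 = fully tight; grows counterclockwise seen from above (loosening); end stop at 1.9. Starts at 0 to 0.3; from about 1.0 it lets the bolt go. Friction about 0.12 N m; it stays where it is left and does not noticeably rise.
- nut_grip (a point): Point on the nut's axis between its wings, about 204 mm above the bench with the bolt upright. x along the wings, y across, z along the bolt (up). The wings are a plate 8 mm thick and 50 mm long with a 12 mm gap in the middle, from 24 mm below to 10 mm above this point. Under them a flange of radius 13 mm, 30 to 24 mm below this point, and a boss of radius 9 mm up to 20 mm below it.
- amber_vial: Amber glass vial with aluminium crimp cap, to be loaded: straight body 28 mm diameter up to 37 mm, then a 17 mm neck and a 20 mm cap, 56 mm high in all, about 35 g. Origin: centre of its underside, z up. Stands in the black tray among two clear vials; which of the three front places it has changes.
- blue_tube: Stubby white sample tube with blue screw cap, to be loaded: body 26 mm diameter up to 44 mm, cap 30 mm diameter from 44 to 60 mm, about 30 g. Origin: centre of its underside, z up. Stands in the tray beside a tube with yellow cap, in either of the two rear places.
- forceps: Dark steel forceps, rigid, 140 mm, 32 g, to be loaded. Origin at the tip; z from tip to closed end; y across the flat arms (10 mm wide from 45 mm up, 6 mm below); x through both arms (12 mm thick at 85 mm, 7 mm at the end). Starts tip down in the beaker, leaning about 33 degrees, closed end roughly back towards the robot; clear of the beaker's rim from 75 mm on.
- forceps_tip (a point): Tip of the forceps; axes as forceps.
- forceps_grip (a point): Middle of the forceps' grip, 108 mm from the tip; axes as forceps.
- forceps_tail (a point): Closed end of the forceps, 140 mm from the tip; axes as forceps.
- tray: Shallow black plastic tray, 180 x 245 mm (x, y), inner floor 5 mm and edge 18 mm above the bench, fixed. Origin: centre of its underside.
- beaker: Small glass beaker, 51 mm outside diameter, 62 mm high, 110 g, loose; holds the forceps and stays where it is. Origin: centre of its underside.
- clear_vial_a: Clear glass vial, same shape as the amber one; stays.
- clear_vial_b: Clear glass vial, same shape as the amber one; stays.
- yellow_tube: Sample tube with yellow cap, same shape as the blue one; stays.
- can: Steel food can, 75 mm diameter, 110 mm high, 450 g; stays. Origin: centre of its underside.
- bottle_orange: Glass bottle with orange contents and blue cap, 80 mm diameter, 170 mm high; stays.
- bottle_amber: Glass bottle with amber contents and white cap, 68 mm diameter, 150 mm high; stays.
There are look-alikes about, which are no part of the job. There is more than one size of the forceps; the one meant has the size given above.

How it is judged (in metres and radians):
On the way, in this order (a step that is already met when the one before it is completed fails the run):
1. the wing nut is loosened while the bolt still stands in its slot (value of joint nut above 0.95 rad and value of joint bolt below 0.2 rad), for 0.05 s.
2. the bolt is swung out and the lid has come up (value of joint bolt above 1 rad and value of joint lid above 0.7 rad), for 0.1 s.
At the end, for the whole second after the job is handed in: Lid over 0.7 rad, front bolt over 1.0 rad; vial and blue tube upright within 0.15 rad, axes within 98 mm of the pot's axis, undersides 78-108 mm above the bench; both forceps ends within 119 mm of the pot's axis and 75-158 mm above the bench; all three at rest (all of step 2 and horizontal distance between each of amber_vial, blue_tube and mouth below 0.098 m and z of amber_vial in the frame of sterilizer between 0.078 and 0.108 m and angle between each of amber_vial, blue_tube's own z axis and vertical below 0.15 rad and linear speed of each of amber_vial, blue_tube, forceps below 0.02 m/s and z of blue_tube in the frame of sterilizer between 0.078 and 0.108 m and horizontal distance between each of forceps_tip, forceps_tail and mouth below 0.119 m and z of forceps_tip in the frame of sterilizer between 0.075 and 0.158 m and z of forceps_tail in the frame of sterilizer between 0.075 and 0.158 m); the robot touches nothing.
It fails at once if the amber vial dropped or thrown (moving faster than 0.55 m/s, a fall of more than 15 mm, out of the fingers) (contact force between the fingers and amber_vial below 0.05 N and linear speed of amber_vial above 0.55 m/s).
It fails at once if the blue-capped tube dropped or thrown (moving faster than 0.55 m/s, a fall of more than 15 mm, out of the fingers) (contact force between the fingers and blue_tube below 0.05 N and linear speed of blue_tube above 0.55 m/s).
It fails at once if something that stays was disturbed: moved more than 40 mm or tipped more than 0.5 rad (distance of any of clear_vial_a, clear_vial_b, yellow_tube, beaker, can, bottle_orange, bottle_amber from where it was at the start of the episode above 0.04 m or angle between any of clear_vial_a, clear_vial_b, yellow_tube, beaker, can, bottle_orange, bottle_amber's own z axis and vertical above 0.5 rad).
It also fails if it takes over 72 s, if anything falls off the work surface, if the arm or the gripper's body presses on something with over 40 N, if the wrist force passes 120 N, or if a joint passes its speed limit or range.

ROBOT

A 6-joint arm with a two-finger parallel gripper is mounted at the origin on the work surface. World frame = base frame: x ahead of the robot, y to its left, z up, the work surface at z = 0. Lengths are in mm, angles in rad, forces in N, time in s.
With the tool pointing down it reaches from about 400 to 925 mm from the base axis. Payload 12.5 kg.
Tool frame: the origin (TCP) lies at the very end of the fingers, on their centre line; the grasp point (between the pads) lies 19 mm behind it (env.grip_point_offset is the distance from the TCP to the grasp point, in mm); z points along the fingers, y is the direction in which the jaws open and shut (so a half turn about z gives the same grasp; the last joint's range is limited). The gripper opens to 95 mm and grips with 3 to 60 N. Pads are 20 mm wide; open, the fingers measure 119 mm over their backs; the gripper's body (75 mm by 180 mm) begins 59 mm behind the grasp point.
Start: joints at [1.013, 0.491, 1.559, -0, 1.092, -0.106], TCP at [272.853, 562.315, 214.661] pointing down, gripper open.
Joint ranges: [-3.1, 3.1], [-0.84, 2.19], [0.05, 2.79], [-1.13, 4.28], [0.06, 2.93], [-2.69, 2.69]. Speed limits (rad/s): [2.22, 2.22, 2.79, 3.14, 3.14, 3.14].

INTERFACE

Orientations are given as [roll, pitch, yaw] about the fixed x, y, z axes, in that order (R = Rz(yaw) Ry(pitch) Rx(roll)).
In Python, from cell import env gives the robot as it stands.
- The arm moves only by the tool drive_tool, never from a script. Its argument "commands" is a list of rows, each an object of numbers: "dx", "dy", "dz": the shift along the world's x, y, z in mm; "yaw": the turn about the world's z in degrees. In form: [{"dx": .., "dy": .., "dz": .., "yaw": ..}, ...]. A call has 1 to 5 rows; each row shifts and turns the commanded pose from where the row before left it; what a row does not reach is not made up. A row lasts 1/12 s, in which the tool goes at most 41.7 mm and 7.16 degrees, less where a joint would pass 70% of its speed; a pose out of reach is approached as far as the arm can. A call with a gripper value outside its range is refused whole. "grip" is the opening, from 0 (shut) to 1 (fully open), set as the call begins (left out, the last holds). The fingers move at their own pace and stop on an object; the grip force is fixed at half the most. Time passes only in rows, so rows that do not move let the fingers close. It gives the time, the measured TCP pose, the force and the opening at its end, in the units of the state.
- env.state(): the state, without advancing time (a new reading comes with each control period).
- env.read_camera(name): name is "scene" or "top"; returns the picture (420x560x3 uint8, red, green, blue); there is no depth.
- env.calibration(name): a dict with "intrinsics" (3x3 intrinsics, pixels), "dist_coeffs" ([k1, k2, p1, p2, k3] as OpenCV has them; the pictures are not rectified), "rvec" (rotation vector, rad) and "tvec" (3), from world to camera coordinates, as OpenCV has them. Camera axes: x right, y down, z forward; pixel columns grow to the right and rows downward; lengths in mm; the calibration is good to about 2 mm. A picture is of the moment at which its call begins. calibration takes no time and is no camera call.
- env.job_done(): hands the job in, once; it reports no verdict.
Trained networks look in the newest picture that a camera, given by its name, has taken for a name from the list of things; names that differ only in an ending like _2 or _b are one class to them, and where a whole thing is asked for, a point or a joint stands for the part that bears it (a point fixed in the world has none). Each returns a list of dicts, best first, with "conf" (0 to 1); they miss things now and then, are a little off and sometimes report something else, mostly with a low value. They report only what shows in the picture. A call takes as long as a camera call. They do not tell look-alikes from the thing itself.
- env.trace(query, camera): "pixels" (420x560 bool, what is visible of it) and "pixel" ([column, row] in pixels, amid what is visible of it).
- env.place_of(query, camera): "pixel" ([column, row] in pixels: a listed point, or the origin of a listed thing).
The state is a dict: "t": time; "joints": joint angles; "qvel": joint speeds; "tau": joint torques, N m; "eef_pos": TCP position; "tcp_rot": TCP orientation; "ft_force": force on the tool from outside, world axes, zero at the start; "moment": the same for the moment, N m; "opening": opening from 0.0 (shut) to 1.0 (fully open).
Only numpy, scipy, OpenCV 4.12 (cv2) and the standard library are available. Lean on these libraries where they do the work, as an engineer would, in place of code of your own. Each camera call takes 0.05 s, during which the arm holds its last target.

## Working session

There is one attempt and no reset: what is moved stays moved. The work goes in short steps, Python scripts to look and compute and a tool call to move; the robot and the scene stay as the last step left them, time stands still between calls to the robot, and variables do not carry over. Pictures are saved under pics/ and viewed, and the job is handed in when it is done.

Besides the shell and the picture viewer there is one more tool, called as name(argument=value, ...) on one line, values as JSON. drive_tool: Moves the arm, as the interface text tells. Its arguments: {"type":"object","properties":{"commands":{"type":"array"},"grip":{"type":"number"}},"required":["commands"]}

```bash
ls; mkdir -p pics; python3 - <<'E'
from cell import env
import cv2,numpy as np
print([a for a in dir(env) if a[0]!='_'])
print(env.state()); print(env.grip_point_offset)
for c in('scene','top'):
    im=env.read_camera(c); cv2.imwrite(f'pics/{c}0.png',im[...,::-1]); k=env.calibration(c)
    R=cv2.Rodrigues(np.array(k['rvec']))[0]; print(c,k,'\ncam pos',-R.T@np.array(k['tvec']).ravel())
E
```

```text
pics
['IKError', 'calibration', 'grip_point_offset', 'job_done', 'place_of', 'read_camera', 'state', 'trace']
{'t': 0.0, 'joints': array([ 1.01340037e+00,  4.91552999e-01,  1.55944482e+00, -1.20014172e-05,
        1.09167797e+00, -1.05607661e-01]), 'qvel': array([-0.00029638,  0.00085096,  0.0003945 , -0.00013125,  0.00073898,
        0.00014929]), 'tau': array([-2.08318823e-03, -6.12646723e+01, -2.58172166e+01,  6.91518746e-02,
        4.82415897e-02, -9.77566674e-05]), 'eef_pos': array([272.72027775, 562.09736663, 214.06741273]), 'tcp_rot': array([-3.14051443e+00, -1.03590023e-04,  2.68980984e+00]), 'ft_force': array([-0.13283569, -1.03185568,  0.05643936]), 'moment': array([ 0.0231876 , -0.03644064, -0.0313665 ]), 'opening': 0.9957644826723189}
18.8
scene {'intrinsics': array([[503.71606201,   0.        , 279.4131828 ],
       [  0.        , 503.71606201, 212.02146481],
       [  0.        ,   0.        ,   1.        ]]), 'dist_coeffs': array([-0.00079046,  0.        ,  0.        ,  0.        ,  0.        ]), 'rvec': array([ 1.62539724,  1.61203042, -0.8993142 ]), 'tvec': array([  -6.66619991, -185.93490165, 1809.50842792])} 
cam pos [1624.4958646    20.65230401  818.24424521]
top {'intrinsics': array([[400.32310911,   0.        , 278.48834786],
       [  0.        , 400.32310911, 205.03849179],
       [  0.        ,   0.        ,   1.        ]]), 'dist_coeffs': array([-0.05756014,  0.        ,  0.        ,  0.        ,  0.        ]), 'rvec': array([ 2.13318349, -2.1317368 ,  0.22809215]), 'tvec': array([-15.01731294, 567.45571122, 976.04083007])} 
cam pos [ 373.31641598    9.53496156 1065.56611429]
```

View pics/scene0.png

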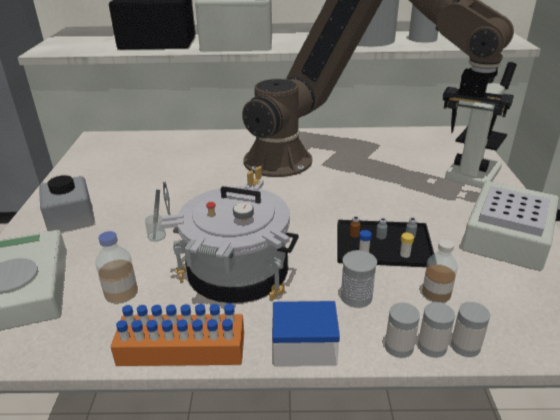

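View pics/top0.png

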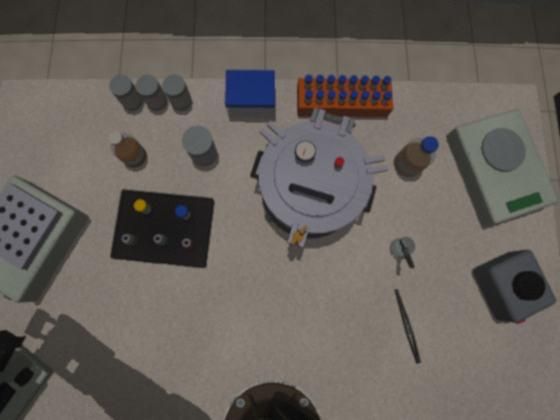

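The top view shows the sterilizer at (316,177) with its front nut at (299,236). The tray is at (162,228): its front row is at (127,239), (159,239) and (187,243), its rear row is yellow (140,206) and blue (182,212). The beaker with forceps is at (402,248), and a larger pair of forceps lies loose at (408,325).

```bash
cat > h.py <<'E'
from cell import env
import cv2,numpy as np
C={c:env.calibration(c) for c in('scene','top')}
def Rt(c): return cv2.Rodrigues(np.array(C[c]['rvec']))[0],np.array(C[c]['tvec']).reshape(3)
def K(c): return np.array(C[c]['intrinsics']),np.array(C[c]['dist_coeffs'])
def ray(c,p):
    k,d=K(c);R,t=Rt(c)
    u=cv2.undistortPoints(np.array([[p]],float),k,d)[0,0]
    v=R.T@np.array([u[0],u[1],1]); return -R.T@t, v/np.linalg.norm(v)
def atz(c,p,z):
    o,v=ray(c,p); return o+v*(z-o[2])/v[2]
def tri(ps,pt):
    (o1,v1),(o2,v2)=ray('scene',ps),ray('top',pt)
    A=np.stack([v1,-v2],1); s=np.linalg.lstsq(A,o2-o1,rcond=None)[0]
    a=o1+s[0]*v1;b=o2+s[1]*v2
    return (a+b)/2,np.linalg.norm(a-b)
def proj(c,X):
    k,d=K(c); return cv2.projectPoints(np.array(X,float).reshape(-1,3),np.array(C[c]['rvec']),np.array(C[c]['tvec']),k,d)[0].reshape(-1,2)
def crop(c,im,x0,y0,w,h,s,name):
    cv2.imwrite('pics/'+name,cv2.resize(im[y0:y0+h,x0:x0+w,::-1],None,fx=s,fy=s,interpolation=cv2.INTER_CUBIC))
E
python3 - <<'E'
from h import *
for c in('scene','top'):
    im=env.read_camera(c)
    for q in ['sterilizer','lid_edge','bolt_eye','nut_grip','amber_vial','blue_tube','forceps_tip','forceps_grip','forceps_tail','beaker','tray']:
        print(c,q,[(np.round(r['pixel'],1).tolist(),round(r['conf'],2)) for r in env.place_of(q,c)])
    if c=='top':
        crop(c,im,100,170,120,110,6,'tray_t.png');crop(c,im,270,200,160,110,5,'nut_t.png')
    else:
        crop(c,im,330,210,110,60,7,'tray_s.png');crop(c,im,130,150,160,120,5,'nut_s.png')
print(env.state()['t'])
E
```

```text
scene sterilizer [([232.9, 272.4], 0.71)]
scene lid_edge [([255.1, 185.9], 0.86)]
scene bolt_eye []
scene nut_grip [([255.4, 173.8], 0.74)]
scene amber_vial [([158.2, 189.1], 0.66), ([351.5, 236.5], 0.54), ([356.6, 295.2], 0.34)]
scene blue_tube [([362.5, 252.6], 0.54), ([120.5, 290.8], 0.52), ([157.2, 237.6], 0.35)]
scene forceps_tip [([168.6, 212.6], 0.53)]
scene forceps_grip [([401.3, 256.5], 0.56), ([166.2, 187.4], 0.49), ([155.7, 202.6], 0.48), ([235.8, 273.8], 0.35)]
scene forceps_tail [([156.0, 237.5], 0.65), ([161.7, 185.2], 0.6), ([158.2, 189.1], 0.42), ([234.2, 219.4], 0.35)]
scene beaker [([153.6, 236.5], 0.97)]
scene tray [([382.3, 242.8], 0.63)]
top sterilizer [([183.9, 215.8], 0.65)]
top lid_edge []
top bolt_eye [([298.9, 227.3], 0.66), ([294.3, 240.8], 0.55)]
top nut_grip [([292.5, 240.9], 0.55), ([299.0, 231.6], 0.53)]
top amber_vial [([161.0, 240.9], 0.69), ([188.6, 242.6], 0.43), ([293.6, 237.8], 0.41)]
top blue_tube [([129.8, 237.5], 0.61), ([187.3, 211.1], 0.47)]
top forceps_tip [([397.3, 287.1], 0.84), ([400.3, 241.8], 0.46), ([158.1, 240.5], 0.16)]
top forceps_grip [([411.2, 255.3], 0.65), ([411.1, 342.5], 0.57)]
top forceps_tail [([418.6, 364.1], 0.67), ([409.7, 267.3], 0.58)]
top beaker [([396.7, 249.1], 0.85)]
top tray [([190.0, 241.1], 0.19)]
1.3
```

View pics/tray_t.png

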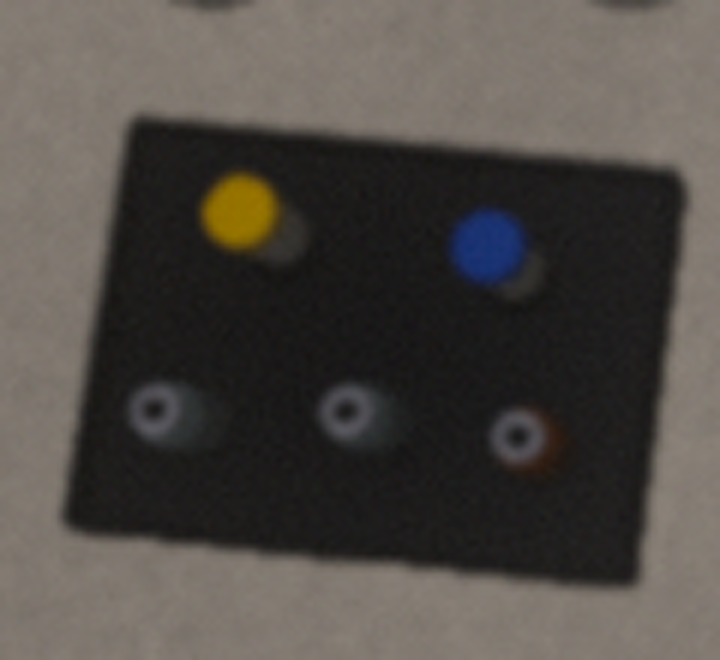

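View pics/nut_t.png

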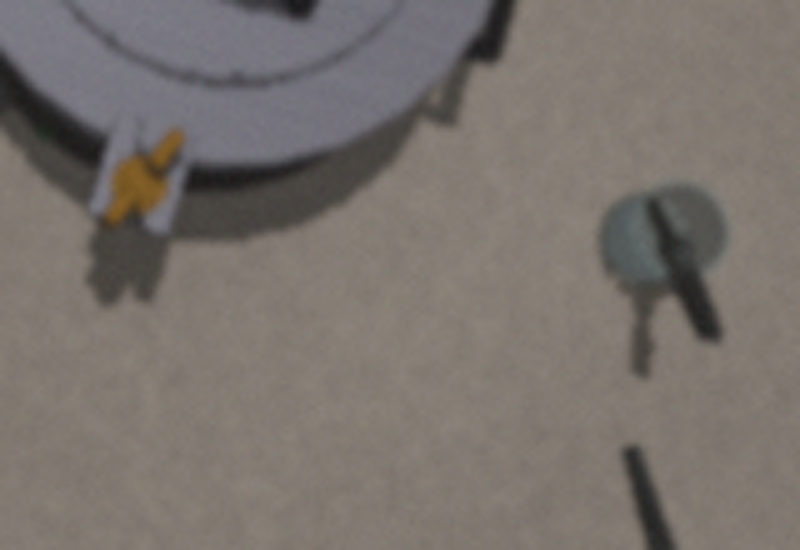

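View pics/tray_s.png

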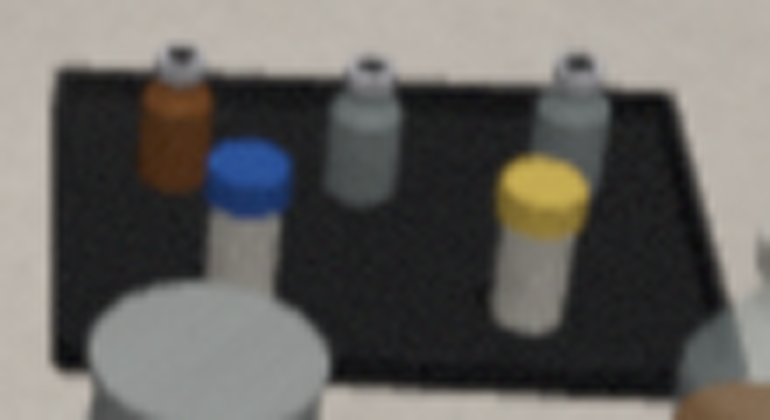

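View pics/nut_s.png

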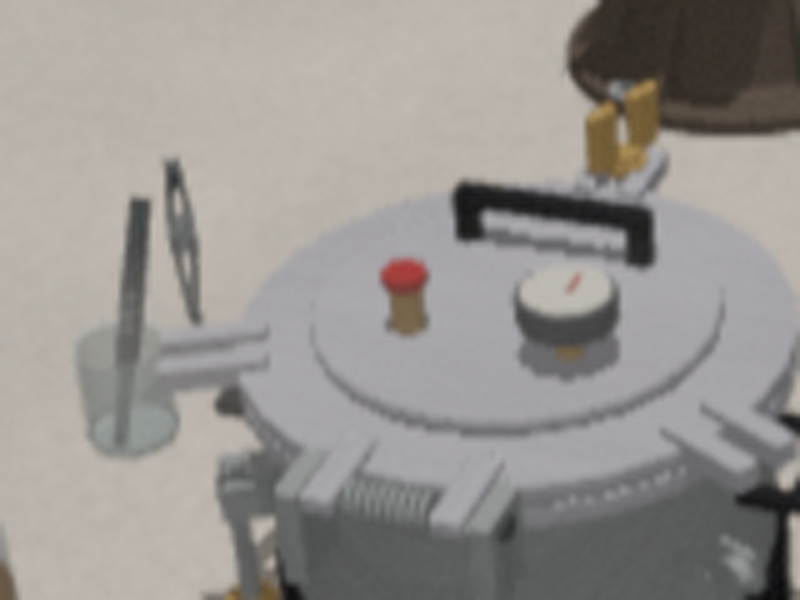

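The amber vial is the front one at top (186.3,242.8) and scene (356,217). The blue tube is at top (181.3,211). The forceps in the beaker run from tip (401,241) to tail (412,267) in the top view. The other pair lies on the bench at (408,325) and I reject it.

```bash
python3 - <<'E'
from h import *
f=lambda n,s,t:print(n,np.round(tri(s,t)[0],1),'gap',round(tri(s,t)[1],1))
f('amber captop',(355.9,217.1),(186.3,242.8)); f('blue captop',(365.4,232.6),(181.3,211))
print('vials at z', atz('top',(186.3,242.8),61),atz('top',(181.3,211),65))
f('nut top',(254.4,169.6),(299.2,235.8))
print('nut wing ends z214',atz('top',(292.4,244),212),atz('top',(306,227.6),212))
f('tail',(158,190.6),(412,267)); f('tip',(154.4,238),(401,241))
print('beaker z0', atz('scene',(153.6,236.5),0))
print('handles', atz('top',(257,165),140),atz('top',(371.5,198),140))
im=env.read_camera('top')
crop('top',im,235,90,170,160,4.5,'st_t.png')
im=env.read_camera('scene'); m=env.trace('sterilizer','scene')
print(m[0]['conf'])
E
```

```text
amber captop [469.3 217.3  59.5] gap 0.4
blue captop [549.5 231.9  63.7] gap 0.5
vials at z [469.11894362 216.74194058  61.        ] [549.27882101 231.84121625  65.        ]
nut top [470.2 -54.8 211. ] gap 1.0
nut wing ends z214 [452.55269298 -40.43664832 212.        ] [487.87794445 -70.03131372 212.        ]
tail [ 406.2 -331.   115.5] gap 0.6
tip [ 479.3 -343.4    5.5] gap 2.8
beaker z0 [ 464.66836662 -348.13628608    0.        ]
handles [648.66357871  38.84555358 140.        ] [ 568.72514223 -234.38725644  140.        ]
0.61
```

View pics/st_t.png

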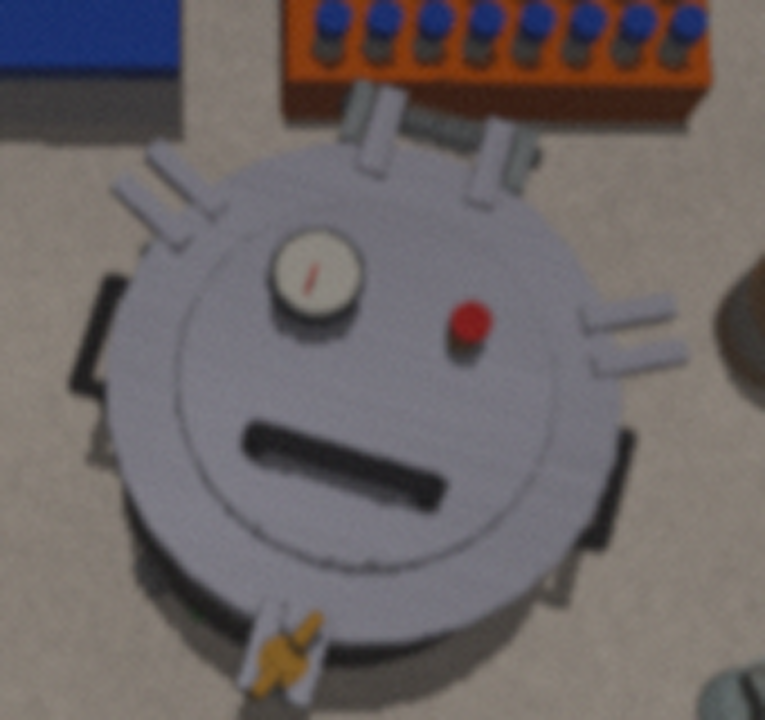

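Heights check against the text: the caps are at 60 and 64 mm, the nut top is at 211 mm and the forceps tail at 115 mm. The sterilizer's yaw is about -17° and its centre about (608,-98). The nut wings lie at about -40°, so I'm moving above the nut.

drive_tool(commands=[{"dx": 10,"dy": -30,"dz": 12,"yaw": -3},{"dx": 12,"dy": -36,"dz": 10,"yaw": -3},{"dx": 12,"dy": -36,"dz": 10,"yaw": -3},{"dx": 12,"dy": -36,"dz": 10,"yaw": -3},{"dx": 12,"dy": -36,"dz": 8,"yaw": -2}], grip=0.6)

```text
t: 1.87
eef_pos: [331.0, 386.8, 265.3]
tcp_rot: [3.141, 0.0, 2.443]
ft_force: [1.7, 0.0, -0.0]
opening: 0.706
```

drive_tool(commands=[{"dx": 12,"dy": -36,"dz": 8},{"dx": 12,"dy": -36,"dz": 8},{"dx": 12,"dy": -36,"dz": 8},{"dx": 12,"dy": -36},{"dx": 12,"dy": -36}])

```text
invalid input
```

drive_tool(commands=[{"dx": 12,"dy": -36},{"dx": 12,"dy": -36},{"dx": 12,"dy": -36},{"dx": 12,"dy": -36},{"dx": 12,"dy": -36}])

```text
invalid input
```

drive_tool(commands=[{"dx": 12,"dy": -36},{"dx": 12,"dy": -36},{"dx": 0,"dy": 0}])

```text
invalid input
```

drive_tool(commands=[{"dx": 11,"dy": -34,"dz": 5,"yaw": 0},{"dx": 11,"dy": -34,"dz": 5,"yaw": 0},{"dx": 11,"dy": -34,"dz": 5,"yaw": 0},{"dx": 11,"dy": -34,"dz": 5,"yaw": 0},{"dx": 11,"dy": -34,"dz": 0,"yaw": 0}])

```text
t: 2.28
eef_pos: [386.2, 216.8, 285.7]
tcp_rot: [3.14, 0.001, 2.446]
ft_force: [1.0, 0.2, 0.3]
opening: 0.598
```

drive_tool(commands=[{"dx": 11,"dy": -34,"dz": 0,"yaw": 0},{"dx": 11,"dy": -34,"dz": 0,"yaw": 0},{"dx": 11,"dy": -34,"dz": 0,"yaw": 0},{"dx": 11,"dy": -34,"dz": 0,"yaw": 0},{"dx": 11,"dy": -34,"dz": 0,"yaw": 0}])

```text
t: 2.7
eef_pos: [441.0, 46.5, 285.0]
tcp_rot: [3.141, 0.001, 2.445]
ft_force: [1.4, 1.0, -0.4]
opening: 0.596
```

drive_tool(commands=[{"dx": 11,"dy": -34,"dz": 0,"yaw": 0},{"dx": 11,"dy": -34,"dz": 0,"yaw": 0},{"dx": 6,"dy": -30,"dz": 0,"yaw": 0},{"dx": 0,"dy": 0,"dz": 0,"yaw": 0}])

```text
t: 3.03
eef_pos: [469.9, -53.8, 284.5]
tcp_rot: [-3.141, 0.001, 2.442]
ft_force: [-1.0, 0.1, -0.6]
opening: 0.6
```

```bash
python3 - <<'E'
from h import *
im=env.read_camera('top');cv2.imwrite('pics/top1.png',im[...,::-1]);im=env.read_camera('scene');cv2.imwrite('pics/scene1.png',im[...,::-1])
s=env.state();print(s['t'],s['eef_pos'],s['tcp_rot'],s['joints'])
E
```

```text
3.1333 [468.78662168 -50.50469796 284.49076659] [ 3.14156523e+00 -4.35844107e-04  2.44300832e+00] [-2.47671975e-01  1.96498555e-01  1.81938372e+00  2.37742731e-04
  1.12609072e+00 -1.11998628e+00]
```

View pics/scene1.png

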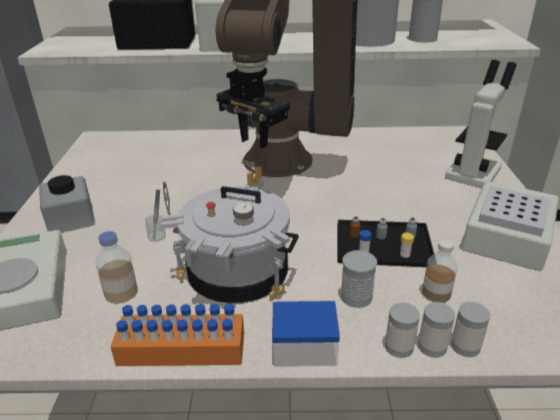

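The gripper is above the nut. I'm correcting the position and descending to TCP 187 to grip the wings.

drive_tool(commands=[{"dx": 1.5,"dy": -5,"dz": -25,"yaw": 0},{"dx": 0,"dy": 0,"dz": -30,"yaw": 0},{"dx": 0,"dy": 0,"dz": -25,"yaw": 0},{"dx": 0,"dy": 0,"dz": -17,"yaw": 0},{"dx": 0,"dy": 0,"dz": 0,"yaw": 0}])

```text
t: 3.55
eef_pos: [468.8, -53.2, 185.1]
tcp_rot: [-3.14, -0.005, 2.447]
ft_force: [0.4, 0.6, 0.0]
opening: 0.601
```

```bash
python3 - <<'E'
from h import *
im=env.read_camera('top');crop('top',im,240,180,120,100,6,'nut2t.png');im=env.read_camera('scene');crop('scene',im,200,100,120,100,6,'nut2s.png')
s=env.state();print(s['t'],s['eef_pos'],s['ft_force'],s['joints'])
E
```

```text
3.65 [470.35427639 -53.83957069 188.07995375] [0.12789013 0.16146926 1.01507793] [-2.53714036e-01  3.11507473e-01  1.95086307e+00  2.06756612e-04
  8.79674223e-01 -1.12964911e+00]
```

View pics/nut2s.png

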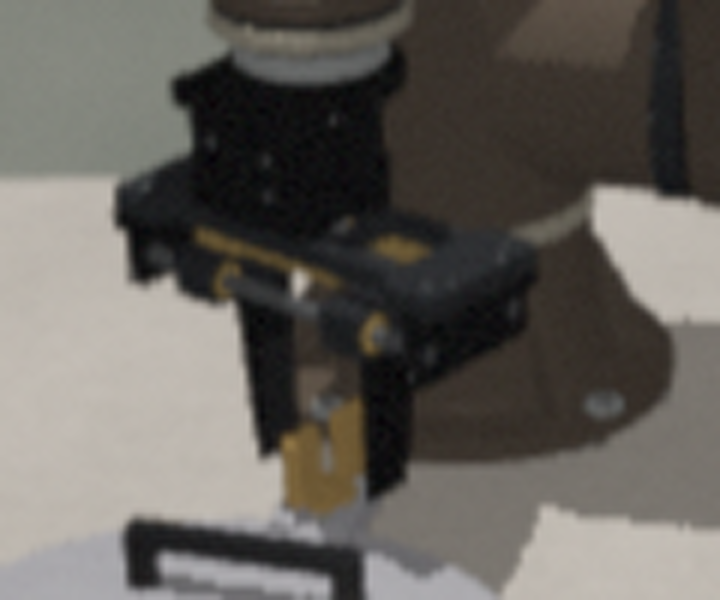

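View pics/nut2t.png

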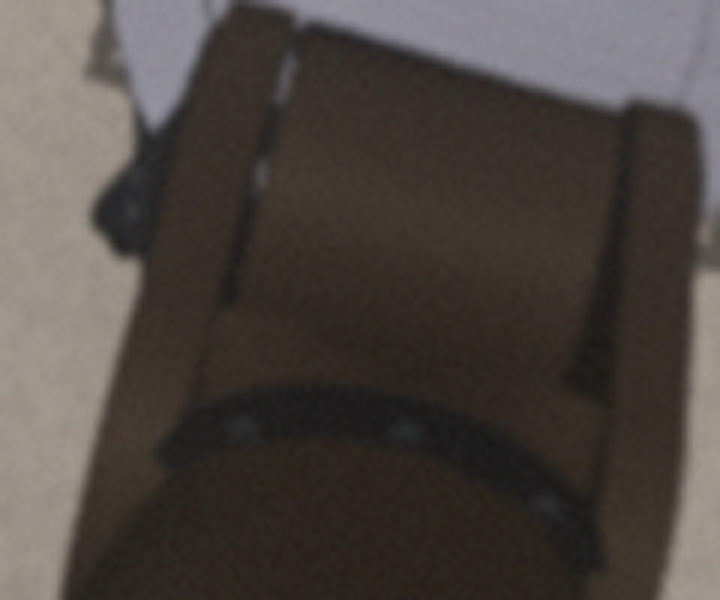

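The wings sit between the fingers and line up with them, so I'm closing.

drive_tool(commands=[{"dx": 0,"dy": -1,"dz": 0,"yaw": 0},{"dx": 0,"dy": 0,"dz": 0,"yaw": 0},{"dx": 0,"dy": 0,"dz": 0,"yaw": 0},{"dx": 0,"dy": 0,"dz": 0,"yaw": 0},{"dx": 0,"dy": 0,"dz": 0,"yaw": 0}], grip=0)

```text
t: 4.07
eef_pos: [470.5, -55.7, 188.1]
tcp_rot: [3.141, 0.001, 2.445]
ft_force: [0.2, 0.4, -0.8]
opening: 0.307
```

drive_tool(commands=[{"dx": 0,"dy": 0,"dz": 0,"yaw": 0},{"dx": 0,"dy": 0,"dz": 0,"yaw": 0},{"dx": 0,"dy": 0,"dz": 0,"yaw": 0},{"dx": 0,"dy": 0,"dz": 0,"yaw": 0},{"dx": 0,"dy": 0,"dz": 0,"yaw": 0}])

```text
t: 4.48
eef_pos: [470.9, -54.9, 187.8]
tcp_rot: [3.139, 0.0, 2.445]
ft_force: [3.6, 8.5, 0.1]
opening: 0.082
```

```bash
python3 - <<'E'
from h import *
s=env.state();print(s['t'],s['eef_pos'],s['ft_force'],s['moment'],s['opening'])
E
```

```text
4.4833 [470.86803154 -54.85835557 187.77363517] [3.60647834 8.54588654 0.09208145] [ 1.5692872  -0.73316253  0.07874605] 0.08220758993739488
```

drive_tool(commands=[{"dx": 0,"dy": 0.5,"dz": 0,"yaw": 4},{"dx": 0,"dy": 0.5,"dz": 0,"yaw": 6},{"dx": 0,"dy": 0,"dz": 0,"yaw": 6},{"dx": 0,"dy": 0,"dz": 0,"yaw": 6},{"dx": 0,"dy": 0,"dz": 0,"yaw": 6}])

```text
t: 4.9
eef_pos: [470.7, -54.8, 187.8]
tcp_rot: [-3.142, 0.001, 2.939]
ft_force: [0.6, -2.6, 0.2]
opening: 0.084
```

drive_tool(commands=[{"dx": 0,"dy": 0,"dz": 0,"yaw": 6},{"dx": 0,"dy": 0,"dz": 0,"yaw": 6},{"dx": 0,"dy": 0,"dz": 0,"yaw": 6},{"dx": 0,"dy": 0,"dz": 0,"yaw": 6},{"dx": 0,"dy": 0,"dz": 0,"yaw": 6}])

```text
t: 5.32
eef_pos: [470.8, -55.4, 187.8]
tcp_rot: [-3.14, 0.001, -2.82]
ft_force: [0.5, -6.6, -1.1]
opening: 0.084
```

drive_tool(commands=[{"dx": 0,"dy": 0,"dz": 0,"yaw": 6},{"dx": 0,"dy": 0,"dz": 0,"yaw": 6},{"dx": 0,"dy": 0,"dz": 0,"yaw": 6},{"dx": 0,"dy": 0,"dz": 0,"yaw": 0},{"dx": 0,"dy": 0,"dz": 0,"yaw": 0}])

```text
t: 5.73
eef_pos: [471.0, -55.7, 187.8]
tcp_rot: [-3.139, -0.0, -2.51]
ft_force: [0.8, -7.4, -2.1]
opening: 0.082
```

```bash
python3 - <<'E'
from h import *
im=env.read_camera('scene');crop('scene',im,200,100,120,100,6,'nut3s.png')
s=env.state();print(s['t'],s['eef_pos'],s['ft_force'],s['moment'],s['joints'],s['opening'],np.degrees(s['tcp_rot']))
E
```

```text
5.7833 [470.93862445 -55.69825267 187.79791945] [ 1.08231846 -7.37911644 -0.68861377] [-1.375535   -0.36274966  0.00300891] [-2.56297151e-01  3.12253699e-01  1.95063014e+00 -1.89347589e-03
  8.76957071e-01 -2.45684417e+00] 0.0802059414883107 [-1.79869468e+02 -1.24959345e-03 -1.43848640e+02]
```

View pics/nut3s.png

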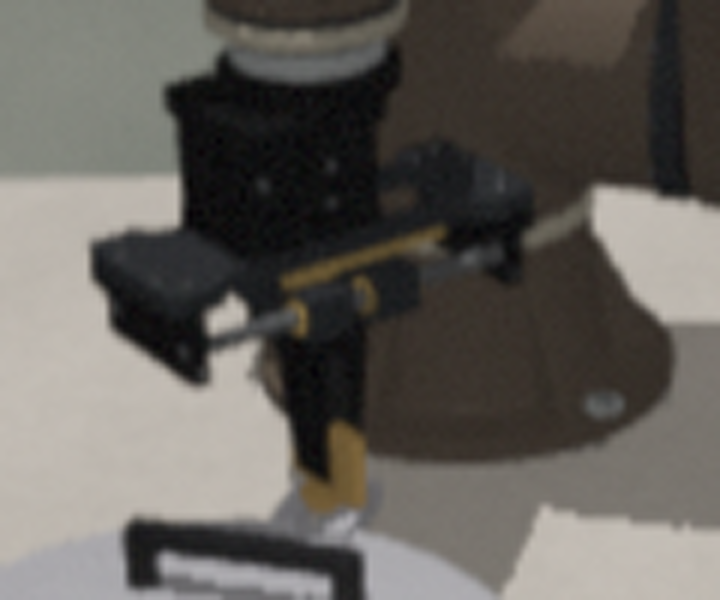

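The nut and wings turned with the gripper: the yaw went from 140° to 216°, about 1.33 rad. Next I release, go over behind the nut, close the fingers and push the bolt out.

drive_tool(commands=[{"dx": 0,"dy": 0,"dz": 0,"yaw": 0},{"dx": 0,"dy": 0,"dz": 0,"yaw": 0},{"dx": 0,"dy": 0,"dz": 0,"yaw": 0},{"dx": 0,"dy": 0,"dz": 0,"yaw": 0},{"dx": 0,"dy": 0,"dz": 15,"yaw": 0}], grip=0.45)

```text
t: 6.2
eef_pos: [469.3, -54.4, 201.0]
tcp_rot: [3.138, -0.002, -2.511]
ft_force: [-0.2, 0.3, -0.7]
opening: 0.376
```

drive_tool(commands=[{"dx": 0,"dy": 0,"dz": 30,"yaw": -6},{"dx": 8,"dy": -2,"dz": 0,"yaw": -7},{"dx": 14,"dy": -4,"dz": 0,"yaw": -7},{"dx": 14,"dy": -5,"dz": 0,"yaw": -7},{"dx": 0,"dy": 0,"dz": 0,"yaw": -7}], grip=0)

```text
t: 6.62
eef_pos: [508.2, -66.3, 232.8]
tcp_rot: [-3.141, 0.001, -3.111]
ft_force: [-1.3, -0.4, -0.3]
opening: 0.139
```

drive_tool(commands=[{"dx": 0,"dy": 0,"dz": 0,"yaw": -7},{"dx": 0,"dy": 0,"dz": 0,"yaw": -7},{"dx": 0,"dy": 0,"dz": 0,"yaw": -5},{"dx": 0,"dy": 0,"dz": -20,"yaw": 0},{"dx": 0,"dy": 0,"dz": -22,"yaw": 0}])

```text
t: 7.03
eef_pos: [506.9, -65.7, 191.1]
tcp_rot: [3.141, 0.003, 2.846]
ft_force: [0.4, 0.1, 0.1]
opening: 0.007
```

drive_tool(commands=[{"dx": 0,"dy": 0,"dz": 0,"yaw": 0},{"dx": -5,"dy": 1.5,"dz": 0,"yaw": 0}])

```text
t: 7.2
eef_pos: [501.4, -64.2, 190.3]
tcp_rot: [3.142, -0.002, 2.847]
ft_force: [0.1, -0.7, -0.1]
opening: -0.001
```

```bash
python3 - <<'E'
from h import *
im=env.read_camera('scene');crop('scene',im,200,100,120,100,6,'nut4s.png')
s=env.state();print(s['t'],s['eef_pos'],s['ft_force'],s['opening'],np.degrees(s['tcp_rot']))
E
```

```text
7.25 [500.6133481  -63.87958584 191.05437184] [0.41028588 0.51443216 0.05456703] 0.007570648713038363 [ 1.79994006e+02 -5.02238513e-02  1.63121527e+02]
```

View pics/nut4s.png

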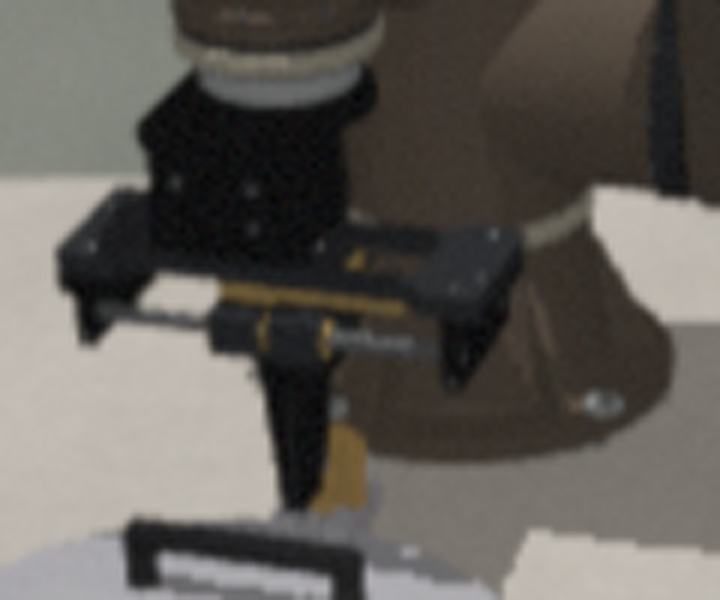

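drive_tool(commands=[{"dx": -7,"dy": 2,"dz": 0,"yaw": 0},{"dx": -7,"dy": 2,"dz": 0,"yaw": 0},{"dx": -7,"dy": 2,"dz": 0,"yaw": 0},{"dx": -7,"dy": 2,"dz": 0,"yaw": 0},{"dx": -7,"dy": 2,"dz": 0,"yaw": 0}])

```text
t: 7.67
eef_pos: [465.6, -54.0, 191.1]
tcp_rot: [3.142, 0.001, 2.847]
ft_force: [1.5, -1.4, -1.2]
opening: 0.004
```

drive_tool(commands=[{"dx": -8,"dy": 2,"dz": 0,"yaw": 0},{"dx": -8,"dy": 2,"dz": 0,"yaw": 0},{"dx": -8,"dy": 2.5,"dz": 0,"yaw": 0},{"dx": -8,"dy": 2.5,"dz": 0,"yaw": 0},{"dx": -8,"dy": 2.5,"dz": 0,"yaw": 0}])

```text
t: 8.08
eef_pos: [425.2, -42.4, 190.5]
tcp_rot: [-3.142, -0.001, 2.847]
ft_force: [0.0, -0.1, 1.0]
opening: 0.001
```

```bash
python3 - <<'E'
from h import *
im=env.read_camera('scene');cv2.imwrite('pics/s5.png',im[...,::-1])
s=env.state();print(s['t'],s['eef_pos'],s['ft_force'],s['opening'],np.degrees(s['tcp_rot']))
E
```

```text
8.1333 [423.89879808 -41.91512843 190.47138134] [-0.47955418  0.71007509 -0.00940371] 0.004853321473096128 [-1.79998467e+02 -1.01414351e-01  1.63124769e+02]
```

View pics/s5.png

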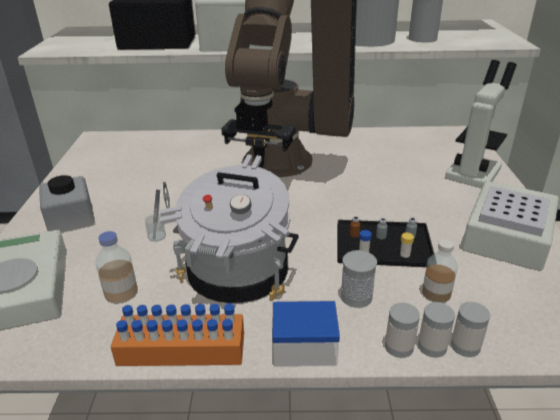

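The lid is coming up. I'm moving to the amber vial at (469,217), keeping the jaw direction.

drive_tool(commands=[{"dx": 0,"dy": 20,"dz": 15,"yaw": 0},{"dx": 4,"dy": 32,"dz": 0,"yaw": 0},{"dx": 5,"dy": 34,"dz": 0,"yaw": 0},{"dx": 6,"dy": 34,"dz": -10,"yaw": 0},{"dx": 6,"dy": 34,"dz": -20,"yaw": 0}], grip=0.55)

```text
t: 8.55
eef_pos: [448.1, 112.9, 176.9]
tcp_rot: [3.14, 0.004, 2.846]
ft_force: [1.6, -0.2, 0.6]
opening: 0.297
```

drive_tool(commands=[{"dx": 6,"dy": 34,"dz": -20,"yaw": 0},{"dx": 6,"dy": 34,"dz": -20,"yaw": 0},{"dx": 6,"dy": 30,"dz": -20,"yaw": 0},{"dx": 6,"dy": 7,"dz": -20,"yaw": 0},{"dx": 0,"dy": 0,"dz": 0,"yaw": 0}])

```text
t: 8.97
eef_pos: [470.4, 217.7, 92.5]
tcp_rot: [-3.139, -0.004, 2.85]
ft_force: [-0.2, -1.1, -1.2]
opening: 0.544
```

```bash
python3 - <<'E'
from h import *
im=env.read_camera('scene');cv2.imwrite('pics/s6.png',im[...,::-1])
im=env.read_camera('top');cv2.imwrite('pics/t6.png',im[...,::-1])
s=env.state();print(s['t'],s['eef_pos'],s['ft_force'],s['opening'],np.degrees(s['tcp_rot']),s['joints'])
E
```

```text
9.0667 [470.70967593 216.00671747  95.3950335 ] [-0.32311662  0.77557096 -0.16318507] 0.5506452022234899 [-1.79929962e+02 -9.98472907e-02  1.63151920e+02] [ 3.02654849e-01  5.04858003e-01  1.94069930e+00 -4.96476477e-05
  6.98163756e-01 -9.74050010e-01]
```

View pics/s6.png

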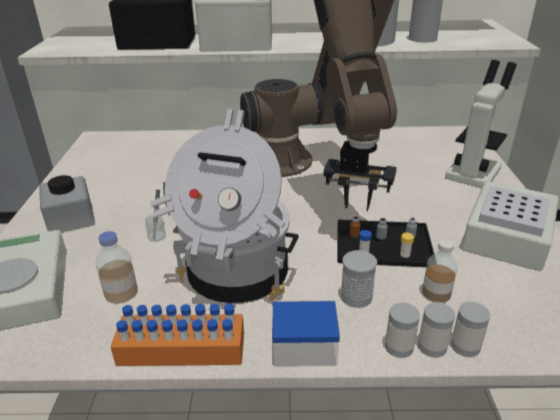

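View pics/t6.png

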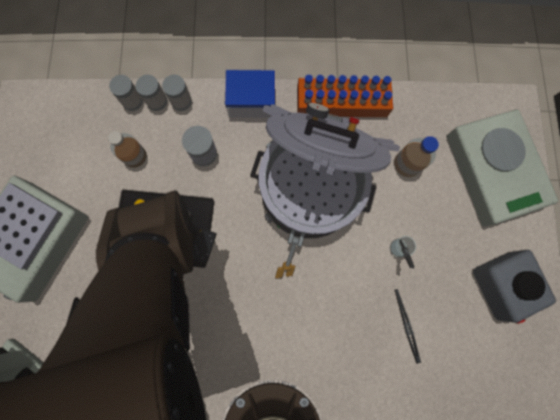

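The lid is up and the bolt hangs, with its nut at (285,270) in the top view. Before loading I need the wrist's size and height to see how it clears the raised lid, so I'll fit the arm geometry and look at it closely.

```bash
cat > fk.py <<'E'
import numpy as np
from scipy.optimize import least_squares
D=[([1.01340037,.491553,1.55944482,1.09167797],[272.72,562.1,214.07]),([-.24767,.1964986,1.8193837,1.12609],[468.787,-50.505,284.49]),([-.253714,.3115075,1.950863,.8796742],[470.354,-53.84,188.08]),([-.256297,.312254,1.95063,.876957],[470.94,-55.7,187.8]),([.302655,.504858,1.9407,.69816],[470.71,216.0,95.4])]
def rz(p):
    out=[]
    for j,X in D:
        a1,L1,L2,Hz,off=p
        c,s=np.cos(j[0]),np.sin(j[0])
        r=X[0]*c+X[1]*s; l=-X[0]*s+X[1]*c
        out+= [a1+L1*np.sin(j[1])+L2*np.sin(j[1]+j[2])-r, Hz+L1*np.cos(j[1])+L2*np.cos(j[1]+j[2])-X[2], off-l]
    return np.array(out)
s=least_squares(rz,[0,500,450,100,60]); print(s.x.round(1),s.fun.round(1))
E
python3 fk.py; python3 - <<'E'
from h import *
im=cv2.imread('pics/s6.png')[...,::-1];crop('scene',im,300,60,120,160,3.7,'w_s.png')
im=cv2.imread('pics/t6.png')[...,::-1]
crop('scene',cv2.imread('pics/scene1.png')[...,::-1],200,0,130,200,3,'w_s1.png')
for z in range(200,560,20):
    print(z,proj('scene',[470.7,216,z]).round(0).tolist(), end=' ')
print()
for z in (380,400,430): print(z,atz('top',(295,183.5),z))
E
```

```text
[-14.5 561.6 408.4 -87.5  65.8] [-8.5  4.8 -0.1 -3.1  2.9 -0.1  3.4 -1.5 -0.1  2.8 -1.5  0.3  5.3 -4.8
 -0. ]
200 [[359.0, 172.0]] 220 [[360.0, 165.0]] 240 [[360.0, 158.0]] 260 [[361.0, 151.0]] 280 [[361.0, 144.0]] 300 [[362.0, 136.0]] 320 [[362.0, 129.0]] 340 [[363.0, 121.0]] 360 [[364.0, 113.0]] 380 [[364.0, 105.0]] 400 [[365.0, 97.0]] 420 [[365.0, 89.0]] 440 [[366.0, 81.0]] 460 [[367.0, 72.0]] 480 [[367.0, 64.0]] 500 [[368.0, 55.0]] 520 [[369.0, 46.0]] 540 [[370.0, 37.0]] 
380 [543.7040477 -36.0533512 380.       ]
400 [538.73333436 -34.7234047  400.        ]
430 [531.27726434 -32.72848495 430.        ]
```

View pics/w_s.png

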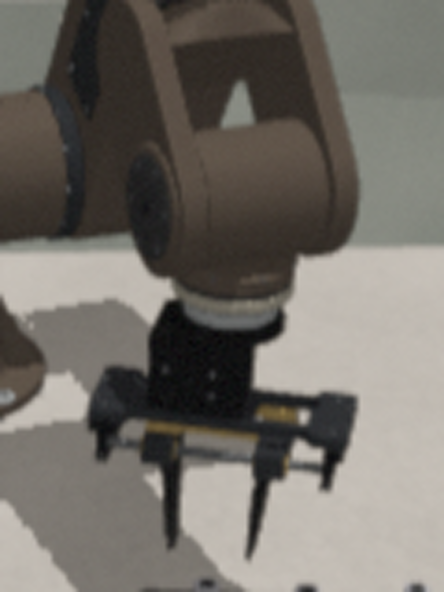

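View pics/w_s1.png

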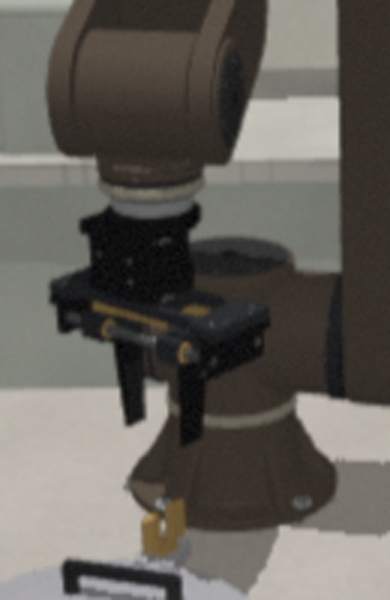

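The wrist pivot is about 260 mm above the TCP with a radius of about 50 mm. A vertical tool therefore fits only at around 88 mm or more in front of the pot's axis, with the TCP low. I'll load the forceps first, since they also show me the clearance, so I'm measuring them more exactly now.

```bash
python3 - <<'E'
from h import *
im=cv2.imread('pics/t6.png')[...,::-1];crop('top',im,370,220,70,60,10,'f_t.png')
im=cv2.imread('pics/s6.png')[...,::-1];crop('scene',im,130,175,60,70,8,'f_s.png')
E
```

```text
(no output)
```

View pics/f_t.png

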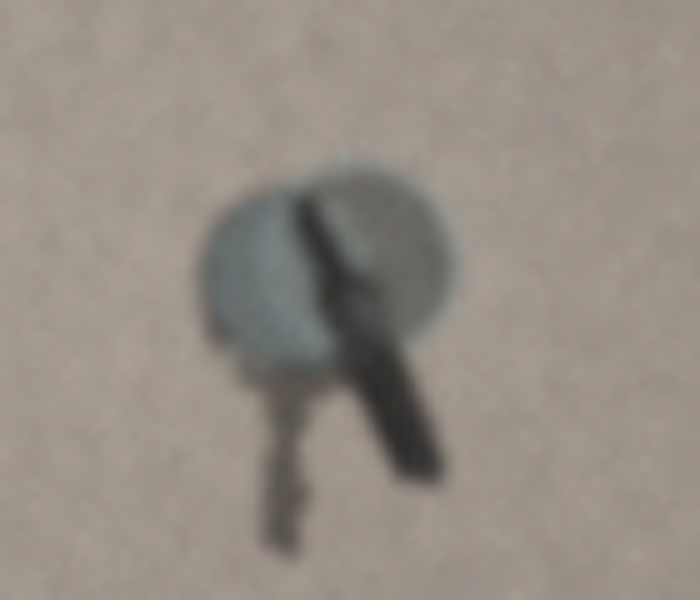

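View pics/f_s.png

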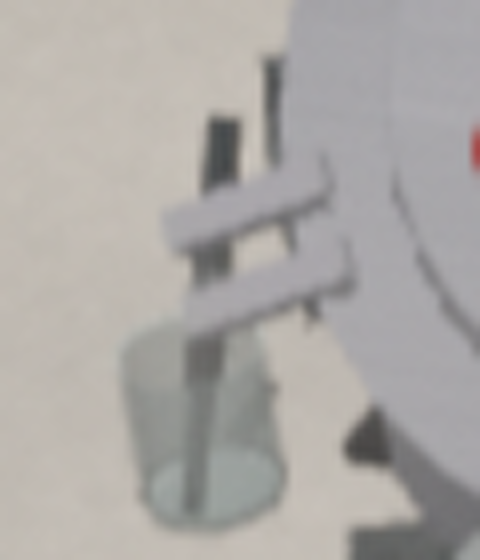

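```bash
python3 - <<'E'
from h import *
T,g=tri((158.1,190),(412,267.5)); print('tail',T.round(1),g)
P,g=tri((154.6,238.8),(400.8,239.7)); print('tip',P.round(1),g)
for z in(2,5,8): print(z,atz('top',(400.8,239.7),z).round(1),atz('scene',(154.6,238.8),z).round(1))
u=T-P;print(np.linalg.norm(u),np.degrees(np.arctan2(np.hypot(u[0],u[1]),u[2])),np.degrees(np.arctan2(u[1],u[0])))
u/=np.linalg.norm(u)
for s in (15,18,20): print('grip at',140-s,(T-u*s).round(1))
# projected mid-axis check
for d in (0,30,60,100,140): print(d,proj('top',T-u*d).round(1),proj('scene',T-u*d).round(1))
E
```

```text
tail [ 405.  -330.7  116.7] 0.32749412397749367
tip [ 482.7 -342.6    5.4] 3.7275643267493352
2 [ 483.3 -345.7    2. ] [ 478.7 -342.1    2. ]
5 [ 483.  -344.7    5. ] [ 482.9 -340.7    5. ]
8 [ 482.6 -343.7    8. ] [ 487.1 -339.4    8. ]
136.3101345615053 35.251898987366886 171.30135848960816
grip at 125 [ 413.5 -332.   104.4]
grip at 122 [ 415.2 -332.3  102. ]
grip at 120 [ 416.4 -332.4  100.4]
0 [[411.9 267.5]] [[158. 190.]]
30 [[409.1 260.8]] [[157.1 200.7]]
60 [[406.4 254.5]] [[156.2 211.4]]
100 [[403.  246.5]] [[155.  225.7]]
140 [[399.8 239.1]] [[153.8 240. ]]
```

drive_tool(commands=[{"dx": -14,"dy": -5,"dz": 30,"yaw": 2},{"dx": -14,"dy": -20,"dz": 25,"yaw": 2},{"dx": -14,"dy": -28,"dz": 20,"yaw": 2},{"dx": -12,"dy": -32,"dz": 20,"yaw": 2},{"dx": 0,"dy": -38,"dz": 10,"yaw": 0}], grip=0.4)

```text
t: 9.48
eef_pos: [415.2, 92.0, 203.9]
tcp_rot: [3.141, 0.003, 2.989]
ft_force: [1.4, -0.5, -0.1]
opening: 0.402
```

drive_tool(commands=[{"dx": 0,"dy": -38,"dz": 0,"yaw": 0},{"dx": 0,"dy": -38,"dz": 0,"yaw": 0},{"dx": 0,"dy": -38,"dz": 0,"yaw": 0},{"dx": 0,"dy": -38,"dz": 0,"yaw": 0},{"dx": 0,"dy": -38,"dz": 0,"yaw": 0}])

```text
t: 9.9
eef_pos: [416.1, -99.3, 202.3]
tcp_rot: [-3.141, 0.002, 2.985]
ft_force: [0.2, -0.3, 0.1]
opening: 0.402
```

drive_tool(commands=[{"dx": 0,"dy": -38,"dz": 0,"yaw": 0},{"dx": 0,"dy": -38,"dz": 0,"yaw": 0},{"dx": 0,"dy": -38,"dz": 0,"yaw": 0},{"dx": 0,"dy": -38,"dz": 0,"yaw": 0},{"dx": 0,"dy": -38,"dz": 0,"yaw": 0}])

```text
t: 10.32
eef_pos: [415.7, -289.3, 202.5]
tcp_rot: [-3.141, 0.002, 2.984]
ft_force: [0.2, 0.4, 0.4]
opening: 0.399
```

drive_tool(commands=[{"dx": -0.5,"dy": -36,"dz": 0,"yaw": 0},{"dx": 0,"dy": -9,"dz": -20,"yaw": 0},{"dx": 0,"dy": 0,"dz": -20,"yaw": 0},{"dx": 0,"dy": 0,"dz": 0,"yaw": 0}])

```text
t: 10.65
eef_pos: [414.4, -332.1, 159.3]
tcp_rot: [3.14, -0.003, 2.983]
ft_force: [-0.0, 0.1, -0.6]
opening: 0.401
```

```bash
python3 - <<'E'
from h import *
im=env.read_camera('scene');crop('scene',im,100,80,120,160,3.7,'s7.png')
s=env.state();print(s['t'],s['eef_pos'],s['ft_force'],s['opening'],np.degrees(s['tcp_rot']))
E
```

```text
10.7 [ 415.16952444 -331.86876038  160.83597543] [0.31813256 0.17404031 0.57672467] 0.4007457865354975 [ 1.79926895e+02 -9.45937655e-02  1.70991530e+02]
```

View pics/s7.png

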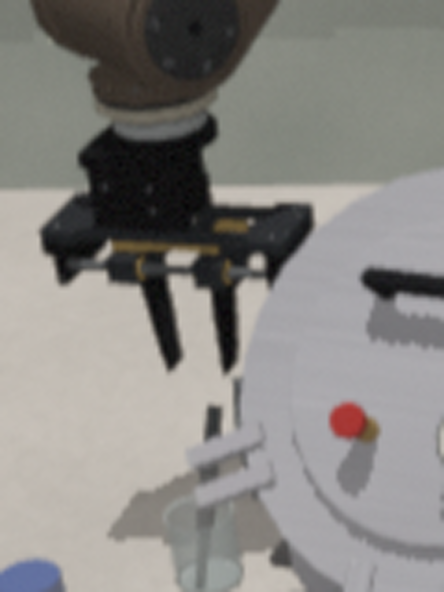

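The fingers straddle the forceps' tail, so I'm descending to TCP 81 and closing.

drive_tool(commands=[{"dx": 0.5,"dy": 0,"dz": -30,"yaw": 0},{"dx": 0,"dy": 0,"dz": -30,"yaw": 0},{"dx": 0,"dy": 0,"dz": -19,"yaw": 0},{"dx": 0,"dy": 0,"dz": 0,"yaw": 0}])

```text
t: 11.03
eef_pos: [416.3, -330.8, 80.7]
tcp_rot: [3.14, -0.003, 2.986]
ft_force: [-0.2, 0.9, 0.3]
opening: 0.398
```

drive_tool(commands=[{"dx": 0,"dy": 0,"dz": 0,"yaw": 0},{"dx": 0,"dy": 0,"dz": 0,"yaw": 0},{"dx": 0,"dy": 0,"dz": 0,"yaw": 0},{"dx": 0,"dy": 0,"dz": 0,"yaw": 0},{"dx": 0,"dy": 0,"dz": 0,"yaw": 0}], grip=0)

```text
t: 11.45
eef_pos: [417.6, -331.9, 82.7]
tcp_rot: [-3.141, 0.001, 2.987]
ft_force: [-0.9, 0.2, -1.1]
opening: 0.109
```

drive_tool(commands=[{"dx": 0,"dy": 0,"dz": 0,"yaw": 0},{"dx": 0,"dy": 0,"dz": 0,"yaw": 0},{"dx": 0,"dy": 0,"dz": 0,"yaw": 0}])

```text
t: 11.7
eef_pos: [417.6, -331.9, 82.2]
tcp_rot: [-3.141, 0.001, 2.986]
ft_force: [-1.0, 0.6, 5.4]
opening: 0.101
```

```bash
python3 - <<'E'
from h import *
im=env.read_camera('scene');crop('scene',im,100,120,120,140,4,'s8.png')
s=env.state();print(s['t'],s['eef_pos'],s['ft_force'],s['opening'],np.degrees(s['tcp_rot']))
E
```

```text
11.75 [ 417.59145644 -331.94010512   82.15527984] [-0.56431521  0.88915281  6.72208076] 0.10052348181542133 [-1.79969988e+02  4.73239561e-02  1.71113732e+02]
```

View pics/s8.png

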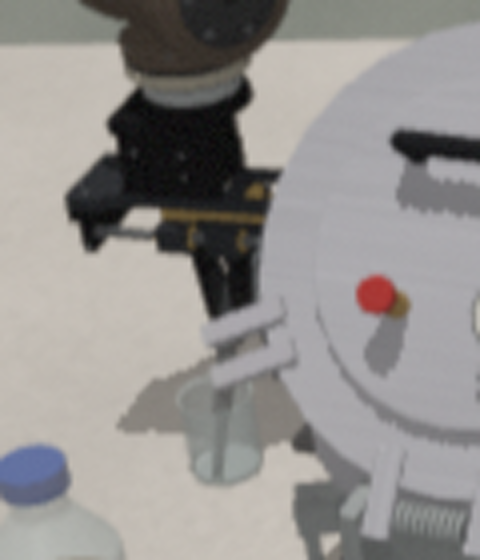

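Grip opening is 9.5 mm, so the forceps are held. A straight-down wrist would hit the lid's lug, but a pose out of reach is "approached as far as the arm can", and that might tilt the tool usefully at the outer limit. First I'll lift the forceps out along their axis.

drive_tool(commands=[{"dx": -6,"dy": 1,"dz": 9,"yaw": 0},{"dx": -12,"dy": 2,"dz": 18,"yaw": 0},{"dx": -12,"dy": 2,"dz": 18,"yaw": 0},{"dx": -12,"dy": 2,"dz": 18,"yaw": 0},{"dx": -6,"dy": 1,"dz": 20,"yaw": 0}])

```text
t: 12.17
eef_pos: [367.6, -322.8, 165.4]
tcp_rot: [3.14, -0.002, 2.986]
ft_force: [0.1, -0.1, -0.3]
opening: 0.099
```

drive_tool(commands=[{"dx": 0,"dy": 0,"dz": 35,"yaw": 0},{"dx": 5,"dy": -4,"dz": 38,"yaw": 0},{"dx": 20,"dy": -15,"dz": 32,"yaw": 0},{"dx": 20,"dy": -15,"dz": 32,"yaw": 0},{"dx": 20,"dy": -15,"dz": 32,"yaw": 0}])

```text
t: 12.58
eef_pos: [434.2, -372.6, 336.4]
tcp_rot: [-3.141, 0.0, 2.986]
ft_force: [0.3, -1.2, -0.1]
opening: 0.103
```

```bash
python3 - <<'E'
from h import *
im=env.read_camera('scene');cv2.imwrite('pics/s9.png',im[...,::-1])
s=env.state();print(s['t'],s['eef_pos'],s['ft_force'],s['opening'],np.degrees(s['tcp_rot']),s['joints'])
E
```

```text
12.6333 [ 438.05771823 -376.13579216  342.06362806] [-2.7879063   1.81744976  2.20655404] 0.1022373507171276 [-179.65035013    0.46313076  171.10891078] [-8.23982045e-01  3.15787587e-01  1.49760093e+00  2.31335046e-04
  1.31807856e+00 -2.23963163e+00]
```

View pics/s9.png

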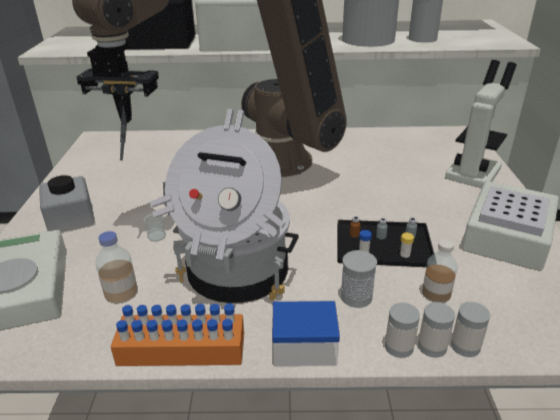

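drive_tool(commands=[{"dx": 17,"dy": -18.4,"dz": 30,"yaw": -7},{"dx": 17,"dy": -18.4,"dz": 30,"yaw": -7},{"dx": 17,"dy": -18.4,"dz": 30,"yaw": -7},{"dx": 17,"dy": -18.4,"dz": 30,"yaw": -7},{"dx": 17,"dy": -18.4,"dz": 30,"yaw": -7}])

```text
t: 13.05
eef_pos: [519.1, -464.7, 485.7]
tcp_rot: [3.142, -0.0, 2.37]
ft_force: [0.7, -1.2, 0.7]
opening: 0.103
```

drive_tool(commands=[{"dx": 24,"dy": -26,"dz": 20,"yaw": -3},{"dx": 24,"dy": -26,"dz": 20,"yaw": 0},{"dx": 26,"dy": -28,"dz": 0,"yaw": 0},{"dx": 26,"dy": -28,"dz": 0,"yaw": 0},{"dx": 26,"dy": -28,"dz": 0,"yaw": 0}])

```text
t: 13.47
eef_pos: [600.1, -554.3, 504.9]
tcp_rot: [3.141, 0.011, 2.333]
ft_force: [36.8, -36.6, 77.7]
opening: 0.098
```

```bash
python3 - <<'E'
from h import *
s=env.state();print(s['t'],s['eef_pos'],np.degrees(s['tcp_rot']),s['joints'])
E
```

```text
13.4667 [ 600.11650217 -554.28491597  504.91921489] [179.9467878    0.63531522 133.66558043] [-8.26850469e-01  8.87596627e-01  4.66919414e-02  1.39378294e-03
  2.19623398e+00 -1.58814152e+00]
```

drive_tool(commands=[{"dx": 0,"dy": 0,"dz": 0,"yaw": 0},{"dx": 2,"dy": -2,"dz": 0,"yaw": 0}])

```text
t: 13.63
eef_pos: [602.5, -557.3, 497.8]
tcp_rot: [3.141, 0.007, 2.332]
ft_force: [-0.6, 0.3, 1.3]
opening: 0.102
```

```bash
python3 - <<'E'
from h import *
s=env.state();print(s['t'],s['eef_pos'],s['ft_force'],np.degrees(s['tcp_rot']),s['joints'])
E
```

```text
13.6333 [ 602.50705034 -557.34836809  497.75882207] [-0.61108743  0.32771174  1.32345464] [179.9379882    0.42112092 133.63924888] [-8.27264584e-01  8.94416796e-01  5.11746084e-02  1.49094012e-03
  2.18867159e+00 -1.58804897e+00]
```

drive_tool(commands=[{"dx": 3,"dy": -3,"dz": 0,"yaw": 0},{"dx": 3,"dy": -3,"dz": 0,"yaw": 0}])

```text
t: 13.8
eef_pos: [603.5, -557.7, 503.3]
tcp_rot: [3.14, 0.025, 2.333]
ft_force: [0.3, -0.4, 0.1]
opening: 0.105
```

```bash
python3 - <<'E'
from h import *
s=env.state();print(s['t'],s['eef_pos'],s['ft_force'],np.degrees(s['tcp_rot']),s['joints'])
E
```

```text
13.8 [ 603.53665791 -557.71448     503.30927418] [ 0.28099334 -0.35595608  0.12280827] [179.93690393   1.41168633 133.66943543] [-8.26752196e-01  8.89355717e-01  4.73870657e-02  1.88752485e-03
  2.18023447e+00 -1.58784171e+00]
```

drive_tool(commands=[{"dx": 7,"dy": -7,"dz": 0,"yaw": 0},{"dx": 7,"dy": -7,"dz": 0,"yaw": 0},{"dx": 7,"dy": -7,"dz": 0,"yaw": 0},{"dx": 7,"dy": -7,"dz": 0,"yaw": 0},{"dx": 7,"dy": -7,"dz": 0,"yaw": 0}])

```text
t: 14.22
eef_pos: [617.9, -573.8, 478.8]
tcp_rot: [3.139, 0.041, 2.333]
ft_force: [0.1, 0.0, -0.4]
opening: 0.102
```

```bash
python3 - <<'E'
from h import *
s=env.state();print(s['t'],s['eef_pos'],s['ft_force'],np.degrees(s['tcp_rot']),s['joints'])
E
```

```text
14.2167 [ 617.93355355 -573.80108857  478.78075558] [ 0.1085759   0.03886752 -0.35380018] [179.85345505   2.36429283 133.66257927] [-0.82769151  0.91939591  0.04743213  0.00394777  2.13355223 -1.58762504]
```

drive_tool(commands=[{"dx": 8,"dy": -8.5,"dz": 10,"yaw": 0},{"dx": 8,"dy": -8.5,"dz": 10,"yaw": 0},{"dx": 8,"dy": -8.5,"dz": 10,"yaw": 0},{"dx": 8,"dy": -8.5,"dz": 10,"yaw": 0},{"dx": 8,"dy": -8.5,"dz": 10,"yaw": 0}])

```text
t: 14.63
eef_pos: [617.3, -578.5, 491.9]
tcp_rot: [3.137, 0.082, 2.333]
ft_force: [-0.2, -0.2, 0.1]
opening: 0.102
```

```bash
python3 - <<'E'
from h import *
s=env.state();print(s['t'],s['eef_pos'],s['ft_force'],np.degrees(s['tcp_rot']),s['joints'])
E
```

```text
14.6333 [ 617.28452935 -578.52081376  491.92827738] [-0.20521858 -0.21635283  0.1445159 ] [179.71747439   4.72033041 133.64846128] [-0.8331988   0.90424358  0.04756837  0.00805439  2.10752415 -1.59080811]
```

drive_tool(commands=[{"dx": 16,"dy": -18,"dz": 20,"yaw": 0},{"dx": 20,"dy": -22,"dz": 25,"yaw": 0},{"dx": 20,"dy": -22,"dz": 25,"yaw": 0},{"dx": 20,"dy": -22,"dz": 25,"yaw": 0},{"dx": 20,"dy": -22,"dz": 25,"yaw": 0}])

```text
t: 15.05
eef_pos: [618.5, -594.5, 517.7]
tcp_rot: [3.132, 0.185, 2.332]
ft_force: [-0.1, -0.7, -0.7]
opening: 0.101
```

```bash
python3 - <<'E'
from h import *
s=env.state();print(s['t'],s['eef_pos'],s['ft_force'],np.degrees(s['tcp_rot']),s['joints'])
E
```

```text
15.05 [ 618.49616538 -594.54473813  517.71342536] [-0.13929091 -0.72449274 -0.66922976] [179.42458148  10.57706788 133.59788933] [-0.84795766  0.87681595  0.0481989   0.01901615  2.03240789 -1.59977189]
```

drive_tool(commands=[{"dx": 21,"dy": -21,"dz": 27,"yaw": 0},{"dx": 21,"dy": -21,"dz": 27,"yaw": 0},{"dx": 21,"dy": -21,"dz": 27,"yaw": 0},{"dx": 21,"dy": -21,"dz": 27,"yaw": 0},{"dx": 21,"dy": -21,"dz": 27,"yaw": 0}])

```text
t: 15.47
eef_pos: [625.6, -604.5, 548.5]
tcp_rot: [3.126, 0.297, 2.33]
ft_force: [-1.0, 0.1, -0.3]
opening: 0.101
```

drive_tool(commands=[{"dx": 21,"dy": -21,"dz": 27,"yaw": 0},{"dx": 21,"dy": -21,"dz": 27,"yaw": 0},{"dx": 21,"dy": -21,"dz": 27,"yaw": 0},{"dx": 21,"dy": -21,"dz": 27,"yaw": 0},{"dx": 21,"dy": -21,"dz": 27,"yaw": 0}])

```text
t: 15.88
eef_pos: [635.3, -617.0, 576.6]
tcp_rot: [3.121, 0.412, 2.328]
ft_force: [-0.3, 1.1, -0.8]
opening: 0.104
```

```bash
python3 - <<'E'
from h import *
s=env.state();print(s['t'],s['eef_pos'],s['ft_force'],np.degrees(s['tcp_rot']),s['joints'])
E
```

```text
15.8833 [ 635.28839574 -616.99587282  576.57642255] [-0.30235237  1.10957821 -0.84865349] [178.82448486  23.59497341 133.39744825] [-0.85695707  0.82515724  0.04843318  0.03955437  1.85714857 -1.59959036]
```

The tilt trick works: the tool is now tilted 23.6° with the fingers pointing outward. While the view is clear I'll refine the pot centre by overlaying the rim circles.

```bash
python3 - <<'E'
from h import *
print('lid c',atz('top',(315.8,177.3),172))
im=env.read_camera('top');s=cv2.resize(im[110:260,230:400,::-1],None,fx=4.5,fy=4.5,interpolation=cv2.INTER_CUBIC)
c=np.array([610.5,-98.5]);ya=np.radians(-17)
th=np.linspace(0,2*np.pi,200)
for r,z,col in((134,160,(0,255,0)),(115,160,(0,0,255)),(112,92,(255,0,0))):
    P=np.stack([c[0]+r*np.cos(th),c[1]+r*np.sin(th),0*th+z],1)
    q=((proj('top',P)-[230,110]+.5)*4.5).astype(int); cv2.polylines(s,[q.reshape(-1,1,2)],True,col,1)
cv2.imwrite('pics/rim.png',s)
im=env.read_camera('scene');cv2.imwrite('pics/s10.png',im[...,::-1])
E
```

```text
lid c [610.37619553 -98.17743654 172.        ]
```

View pics/rim.png

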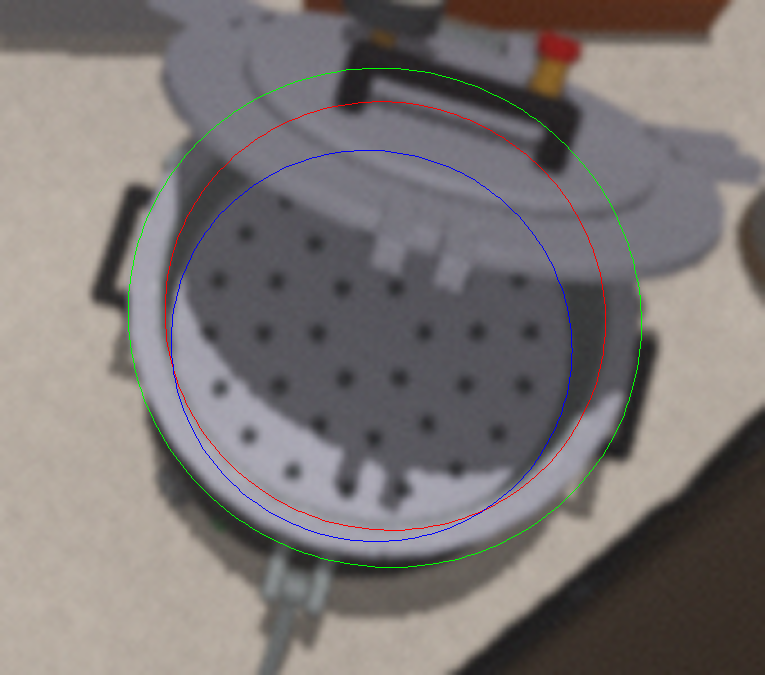

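View pics/s10.png

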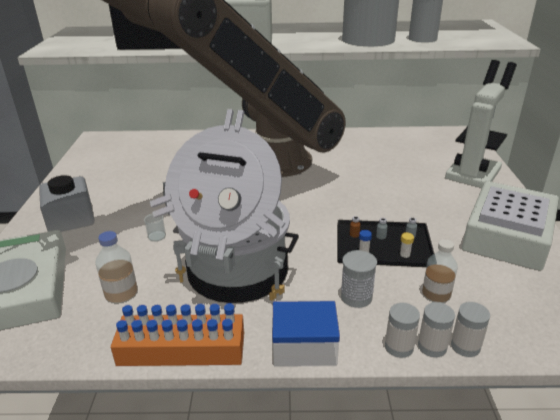

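The pot centre is about (613,-99): the rim's bottom edge sits ~3 mm above the overlay. I'm retracting with the tilt kept and swinging back to the front of the pot.

drive_tool(commands=[{"dx": -4,"dy": 4,"dz": -6,"yaw": 0},{"dx": -8,"dy": 12,"dz": -15,"yaw": 2},{"dx": -10,"dy": 20,"dz": -18,"yaw": 2},{"dx": -10,"dy": 30,"dz": -18,"yaw": 2},{"dx": -10,"dy": 32,"dz": -18,"yaw": 2}])

```text
t: 16.4
eef_pos: [598.8, -531.5, 510.4]
tcp_rot: [3.121, 0.409, 2.448]
ft_force: [0.7, -0.3, 0.5]
opening: 0.103
```

drive_tool(commands=[{"dx": -10,"dy": 34,"dz": -16,"yaw": 2},{"dx": -10,"dy": 34,"dz": -16,"yaw": 2},{"dx": -10,"dy": 34,"dz": -16,"yaw": 2},{"dx": -10,"dy": 34,"dz": -16,"yaw": 2},{"dx": -10,"dy": 34,"dz": -16,"yaw": 2}])

```text
t: 16.82
eef_pos: [548.8, -360.0, 431.4]
tcp_rot: [3.121, 0.409, 2.624]
ft_force: [1.6, 0.7, -0.0]
opening: 0.104
```

```bash
python3 - <<'E'
from h import *
s=env.state();print(s['t'],s['eef_pos'],s['ft_force'],np.degrees(s['tcp_rot']),s['joints'])
E
```

```text
16.8167 [ 548.81553835 -360.01980625  431.43163425] [ 1.57392095  0.65207428 -0.00634305] [178.83927734  23.45454527 150.35130976] [-0.72337752  0.24199423  1.43300956  0.11551188  1.0716161  -1.81595082]
```

drive_tool(commands=[{"dx": -10,"dy": 30,"dz": -13,"yaw": 2},{"dx": -10,"dy": 30,"dz": -13,"yaw": 2},{"dx": -10,"dy": 30,"dz": -13,"yaw": 2},{"dx": -10,"dy": 30,"dz": -13,"yaw": 2},{"dx": -10,"dy": 30,"dz": -13,"yaw": 2}])

```text
t: 17.23
eef_pos: [498.9, -210.4, 366.6]
tcp_rot: [3.121, 0.409, 2.799]
ft_force: [1.4, -0.2, -0.4]
opening: 0.099
```

drive_tool(commands=[{"dx": -4,"dy": 30,"dz": -13,"yaw": 2},{"dx": -4,"dy": 30,"dz": -13,"yaw": 0.7},{"dx": -4,"dy": 30,"dz": -13,"yaw": 0},{"dx": -4,"dy": 30,"dz": -13,"yaw": 0},{"dx": -3,"dy": 29,"dz": -13,"yaw": 0}])

```text
t: 17.65
eef_pos: [480.1, -61.5, 301.8]
tcp_rot: [3.121, 0.41, 2.844]
ft_force: [0.3, -0.4, -1.1]
opening: 0.103
```

drive_tool(commands=[{"dx": 0,"dy": 0,"dz": 0,"yaw": 0}])

```text
t: 17.73
eef_pos: [478.9, -59.1, 300.1]
tcp_rot: [3.121, 0.406, 2.847]
ft_force: [0.7, -0.7, -0.3]
opening: 0.101
```

```bash
python3 - <<'E'
from h import *
s=env.state();print(s['t'],s['eef_pos'],s['ft_force'],np.degrees(s['tcp_rot']),s['joints'])
im=env.read_camera('scene');cv2.imwrite('pics/s11.png',im[...,::-1])
im=env.read_camera('top');cv2.imwrite('pics/t11.png',im[...,::-1])
E
```

```text
17.7333 [478.90819089 -59.11091925 300.0616318 ] [ 0.67753392 -0.7026692  -0.30655542] [178.80791932  23.2468044  163.11080367] [-0.26493784  0.04936959  2.01589552  0.01452776  0.67023676 -1.55476909]
```

View pics/t11.png

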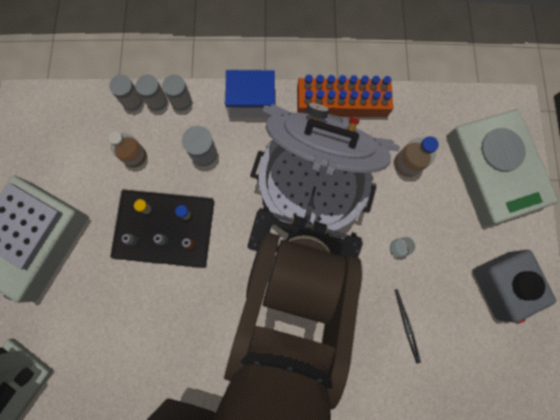

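View pics/s11.png

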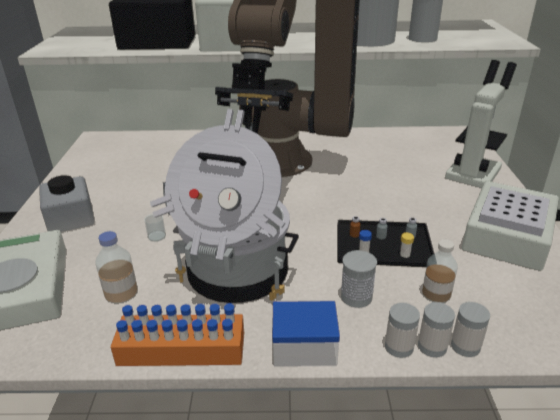

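The forceps are held with the tip pointing forward; in the top view they run from about (313,188) to (308,225). I'm advancing and descending into the mouth.

drive_tool(commands=[{"dx": 9,"dy": -2.5,"dz": -20,"yaw": 0},{"dx": 12,"dy": -3.5,"dz": -25,"yaw": 0},{"dx": 12,"dy": -3.5,"dz": -25,"yaw": 0},{"dx": 12,"dy": -3.5,"dz": -25,"yaw": 0},{"dx": 12.5,"dy": -3.5,"dz": -20,"yaw": 0}])

```text
t: 18.25
eef_pos: [539.1, -81.1, 186.0]
tcp_rot: [3.122, 0.41, 2.843]
ft_force: [0.8, -0.3, -0.6]
opening: 0.103
```

drive_tool(commands=[{"dx": 0,"dy": 0,"dz": -15,"yaw": 0},{"dx": 0,"dy": 0,"dz": -5,"yaw": 0},{"dx": 0,"dy": 0,"dz": 0,"yaw": 0}])

```text
t: 18.5
eef_pos: [538.2, -80.4, 166.3]
tcp_rot: [3.122, 0.407, 2.843]
ft_force: [-0.1, 0.4, -0.9]
opening: 0.101
```

```bash
python3 - <<'E'
from h import *
s=env.state();print(s['t'],s['eef_pos'],s['ft_force'],s['tau'].round(1),np.degrees(s['tcp_rot']))
im=env.read_camera('top');crop('top',im,240,120,150,130,5,'t12.png')
E
```

```text
18.5 [538.18222927 -80.44176279 166.30717961] [-0.1220372   0.43060054 -0.92637093] [ -0.1 -42.  -19.1   0.   -1.6  -0.1] [178.84918544  23.34423664 162.88750615]
```

View pics/t12.png

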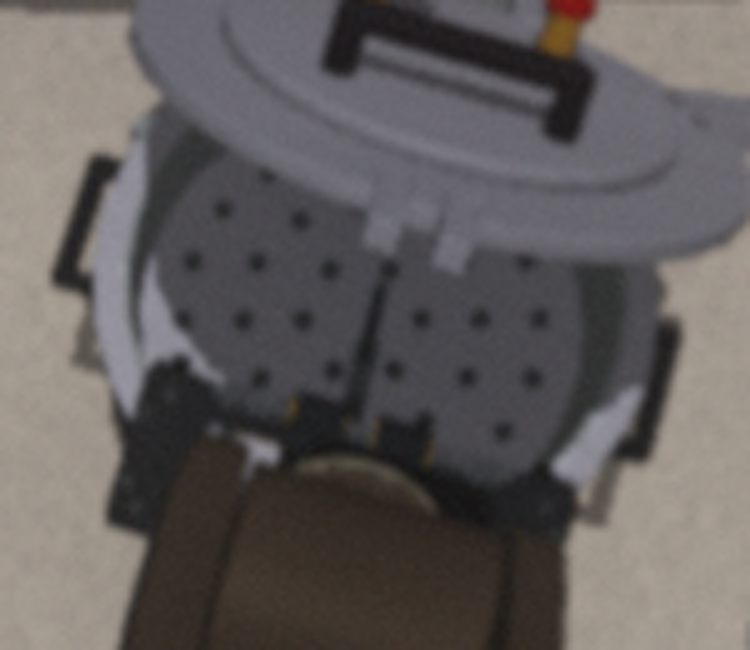

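drive_tool(commands=[{"dx": 0,"dy": 0,"dz": -6,"yaw": 0},{"dx": 0,"dy": 0,"dz": -5,"yaw": 0},{"dx": 0,"dy": 0,"dz": -4,"yaw": 0},{"dx": 0,"dy": 0,"dz": -3,"yaw": 0},{"dx": 0,"dy": 0,"dz": -3,"yaw": 0}])

```text
t: 18.97
eef_pos: [538.4, -79.4, 146.1]
tcp_rot: [3.121, 0.41, 2.844]
ft_force: [0.2, 0.0, 0.4]
opening: 0.103
```

drive_tool(commands=[{"dx": 0,"dy": 0,"dz": -3,"yaw": 0},{"dx": 0,"dy": 0,"dz": -3,"yaw": 0}])

```text
t: 19.13
eef_pos: [538.4, -79.4, 140.0]
tcp_rot: [3.121, 0.41, 2.844]
ft_force: [-0.3, 1.0, -0.2]
opening: 0.101
```

drive_tool(commands=[{"dx": 0,"dy": 0,"dz": -3,"yaw": 0},{"dx": 0,"dy": 0,"dz": -3,"yaw": 0}])

```text
t: 19.3
eef_pos: [538.4, -79.4, 134.2]
tcp_rot: [3.121, 0.41, 2.844]
ft_force: [-6.6, 2.2, 9.4]
opening: 0.101
```

drive_tool(commands=[{"dx": 0,"dy": 0,"dz": -3,"yaw": 0},{"dx": 0,"dy": 0,"dz": -3,"yaw": 0}])

```text
t: 19.47
eef_pos: [538.4, -79.3, 128.5]
tcp_rot: [3.121, 0.41, 2.844]
ft_force: [-4.5, 1.9, 7.2]
opening: 0.103
```

drive_tool(commands=[{"dx": 0,"dy": 0,"dz": -3,"yaw": 0},{"dx": 0,"dy": 0,"dz": -3,"yaw": 0}])

```text
t: 19.63
eef_pos: [538.4, -79.4, 122.5]
tcp_rot: [3.121, 0.411, 2.844]
ft_force: [-4.1, 1.4, 5.1]
opening: 0.104
```

The tip touched at TCP 136, so the plate is at about 92 mm, and the forceps are pivoting flat in the grip. I'm continuing down.

drive_tool(commands=[{"dx": 0,"dy": 0,"dz": -3,"yaw": 0},{"dx": 0,"dy": 0,"dz": -3,"yaw": 0},{"dx": 0,"dy": 0,"dz": -3,"yaw": 0}])

```text
t: 19.88
eef_pos: [538.4, -79.4, 113.4]
tcp_rot: [3.121, 0.41, 2.844]
ft_force: [-2.6, 0.4, 4.7]
opening: 0.097
```

drive_tool(commands=[{"dx": 0,"dy": 0,"dz": -3,"yaw": 0},{"dx": 0,"dy": 0,"dz": -3,"yaw": 0},{"dx": 0,"dy": 0,"dz": -2,"yaw": 0},{"dx": 0,"dy": 0,"dz": 0,"yaw": 0}])

```text
t: 20.22
eef_pos: [540.8, -80.2, 106.8]
tcp_rot: [3.121, 0.416, 2.844]
ft_force: [5.2, -1.3, 7.5]
opening: 0.103
```

```bash
python3 - <<'E'
from h import *
s=env.state();print(s['t'],s['eef_pos'],s['ft_force'],s['tau'].round(1),s['opening'])
im=env.read_camera('top');crop('top',im,240,120,150,130,5,'t13.png')
E
```

```text
20.2167 [540.82260775 -80.18504928 106.78005824] [ 5.19343144 -1.3201315   7.52767896] [  0.2 -42.   -9.3   0.    0.8  -0.1] 0.10324064744080358
```

View pics/t13.png

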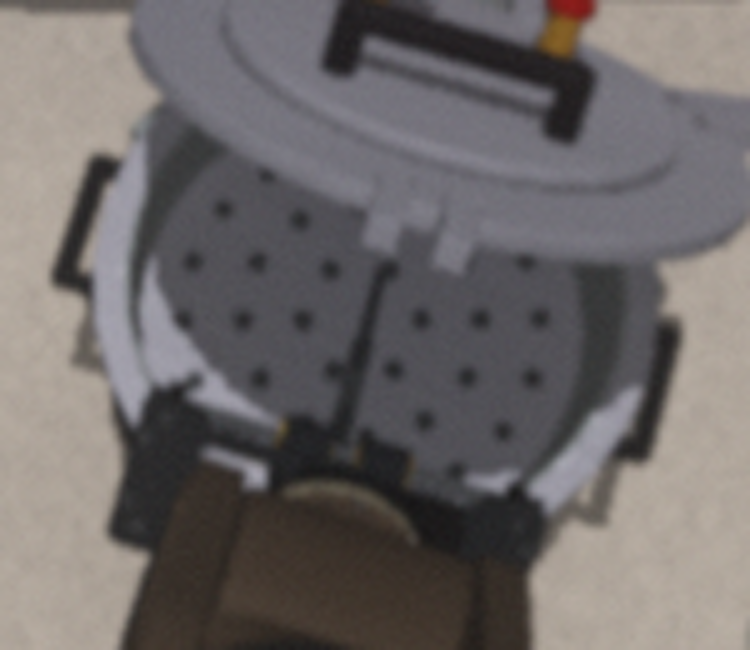

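Something, probably the body on the rim, is lightly touched at TCP 106.8. I'm backing up 5 mm, then opening.

drive_tool(commands=[{"dx": 0,"dy": 0,"dz": 5,"yaw": 0},{"dx": 0,"dy": 0,"dz": 0,"yaw": 0}])

```text
t: 20.43
eef_pos: [538.8, -79.5, 110.9]
tcp_rot: [3.121, 0.411, 2.844]
ft_force: [2.3, -0.9, 3.6]
opening: 0.102
```

```bash
python3 - <<'E'
from h import *
s=env.state();print(s['t'],s['eef_pos'],s['ft_force'],s['tau'].round(1),s['opening'])
E
```

```text
20.4333 [538.84650227 -79.54276353 110.91690763] [ 2.28093784 -0.93780939  3.57775422] [  0.2 -45.2 -13.4  -0.1  -0.3   0.1] 0.10164905489546668
```

drive_tool(commands=[{"dx": 0,"dy": 0,"dz": 0,"yaw": 0},{"dx": 0,"dy": 0,"dz": 0,"yaw": 0},{"dx": 0,"dy": 0,"dz": 0,"yaw": 0},{"dx": 0,"dy": 0,"dz": 0,"yaw": 0},{"dx": 0,"dy": 0,"dz": 0,"yaw": 0}], grip=0.35)

```text
t: 20.85
eef_pos: [539.1, -79.5, 110.5]
tcp_rot: [3.121, 0.411, 2.844]
ft_force: [7.3, 3.7, 3.0]
opening: 0.344
```

drive_tool(commands=[{"dx": 0,"dy": 0,"dz": 20,"yaw": 0},{"dx": -6,"dy": 2,"dz": 30,"yaw": 0},{"dx": -15,"dy": 4.5,"dz": 30,"yaw": 0},{"dx": -25,"dy": 7.5,"dz": 20,"yaw": 0}])

```text
t: 21.18
eef_pos: [492.7, -65.6, 211.7]
tcp_rot: [3.121, 0.41, 2.844]
ft_force: [0.0, 0.7, 1.1]
opening: 0.347
```

```bash
python3 - <<'E'
from h import *
s=env.state();print(s['t'],s['eef_pos'],s['ft_force'],s['tau'].round(1),s['opening'])
im=env.read_camera('top');crop('top',im,240,120,150,130,5,'t14.png')
E
```

```text
21.1833 [492.69431203 -65.58216947 211.67081116] [0.02567469 0.74482417 1.08551336] [ -0.2 -27.1 -22.5  -0.   -1.3  -0. ] 0.3473191448850407
```

View pics/t14.png

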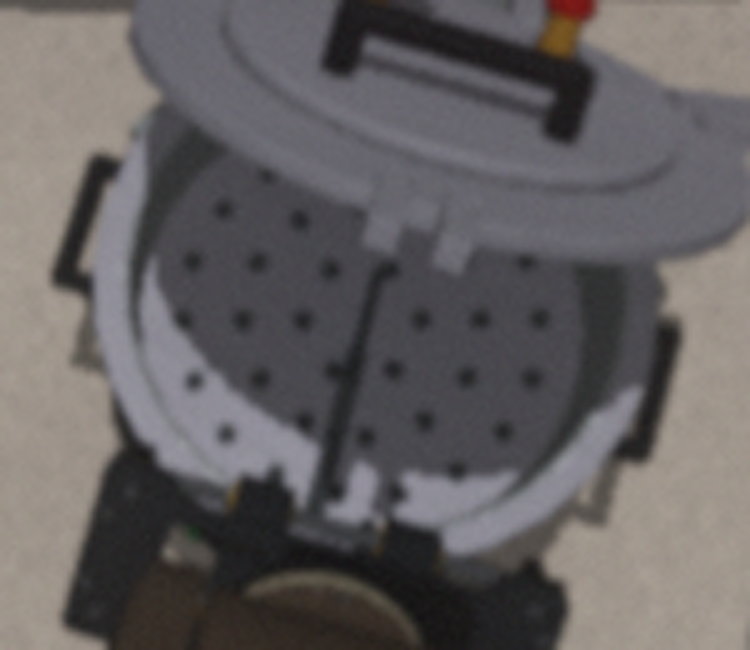

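The forceps lie in the pot, with the tip at crop (385,275) and the tail at crop (315,512). Next I fetch the amber vial with the tilted gripper.

drive_tool(commands=[{"dx": -2,"dy": 30,"dz": 0,"yaw": 0},{"dx": -2,"dy": 35,"dz": 0,"yaw": 0},{"dx": -2,"dy": 35,"dz": 0,"yaw": 0},{"dx": -2,"dy": 35,"dz": -15,"yaw": 0},{"dx": -2,"dy": 35,"dz": -15,"yaw": 0}], grip=0.55)

```text
t: 21.65
eef_pos: [481.7, 105.1, 180.3]
tcp_rot: [3.121, 0.41, 2.844]
ft_force: [0.7, -0.0, 1.0]
opening: 0.543
```

drive_tool(commands=[{"dx": -2,"dy": 35,"dz": -15,"yaw": 0},{"dx": -2,"dy": 35,"dz": -15,"yaw": 0},{"dx": -2,"dy": 30,"dz": -20,"yaw": 0},{"dx": 0,"dy": 8,"dz": -20,"yaw": 0},{"dx": 0,"dy": 0,"dz": 0,"yaw": 0}])

```text
t: 22.07
eef_pos: [474.3, 212.9, 106.9]
tcp_rot: [3.126, 0.404, 2.849]
ft_force: [0.1, -0.4, -0.3]
opening: 0.552
```

```bash
python3 - <<'E'
from h import *
s=env.state();print(s['t'],s['eef_pos'],s['ft_force'],s['opening'],np.degrees(s['tcp_rot']))
im=env.read_camera('scene');crop('scene',im,300,110,140,140,4,'s15.png')
im=env.read_camera('top');crop('top',im,250,130,130,110,6,'t15.png')
E
```

```text
22.0667 [474.32428211 212.89672295 106.87042367] [ 0.12268819 -0.37543353 -0.29384457] 0.5523885884192582 [179.09992472  23.17342734 163.24171684]
```

View pics/s15.png

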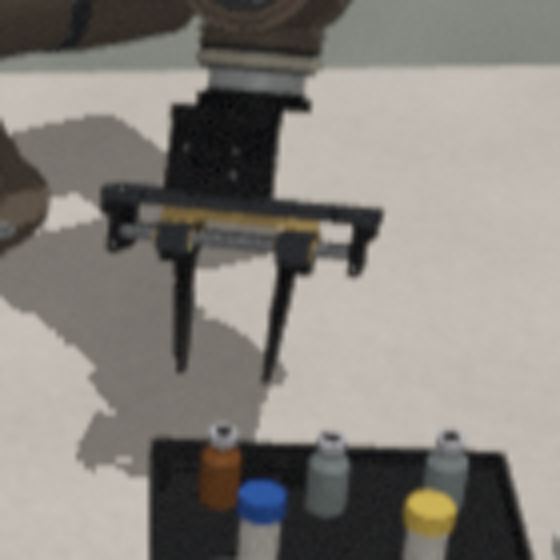

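View pics/t15.png

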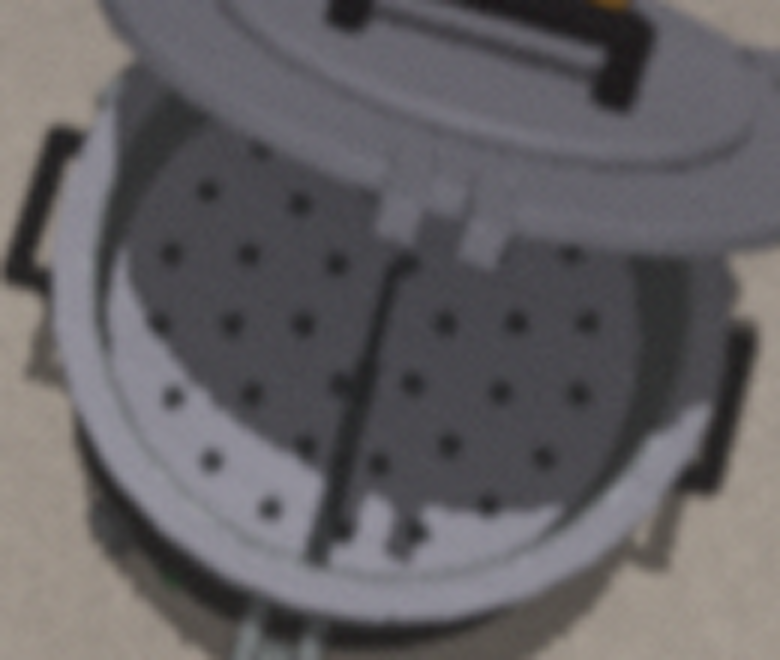

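```bash
python3 - <<'E'
from h import *
C0=np.array([613,-98.8]);a=np.radians(-17);Rm=np.array([[np.cos(a),np.sin(a)],[-np.sin(a),np.cos(a)]])
for n,p in(('tail',(302.8,223)),('tip',(316.7,174.2))):
    for z in(93,96,110,125,140,155):
        X=atz('top',p,z); q=Rm@(X[:2]-C0); print(n,z,X[:2].round(1),'st',q.round(1),'r',np.hypot(*q).round(1))
im=env.read_camera('top')
s=cv2.resize(im[160:235,280:345,::-1],None,fx=10,fy=10,interpolation=cv2.INTER_CUBIC)
s=np.clip(s.astype(float)*1.8,0,255).astype(np.uint8);cv2.imwrite('pics/t16.png',s)
E
```

```text
tail 93 [515.2 -73.4] st [-100.9   -4.3] r 101.0
tail 96 [514.8 -73.1] st [-101.4   -4.2] r 101.5
tail 110 [512.8 -72. ] st [-103.7   -3.6] r 103.8
tail 125 [510.6 -70.7] st [-106.2   -3.1] r 106.2
tail 140 [508.4 -69.4] st [-108.7   -2.5] r 108.7
tail 155 [506.2 -68.1] st [-111.1   -1.9] r 111.1
tip 93 [ 639.4 -110.1] st [28.6 -3.1] r 28.7
tip 96 [ 638.6 -109.8] st [27.7 -3. ] r 27.8
tip 110 [ 634.8 -108. ] st [23.5 -2.5] r 23.6
tip 125 [ 630.7 -106.2] st [19.  -1.9] r 19.1
tip 140 [ 626.6 -104.4] st [14.6 -1.3] r 14.6
tip 155 [ 622.5 -102.5] st [10.1 -0.8] r 10.2
```

View pics/t16.png

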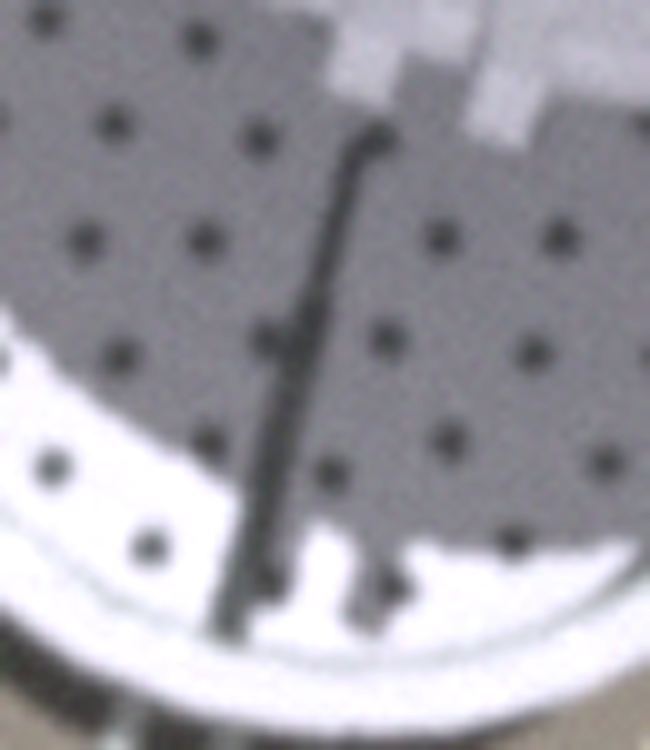

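The forceps lie flat, since no shadow is offset from the tail in the bright area: tip at st x≈28, tail at st x≈-101. Now down to the amber vial.

drive_tool(commands=[{"dx": 2,"dy": 1.5,"dz": -30,"yaw": 0},{"dx": 0,"dy": 0,"dz": -30,"yaw": 0},{"dx": 0,"dy": 0,"dz": -16,"yaw": 0},{"dx": 0,"dy": 0,"dz": -10,"yaw": 0},{"dx": 0,"dy": 0,"dz": 0,"yaw": 0}])

```text
t: 22.63
eef_pos: [486.6, 218.1, 40.8]
tcp_rot: [3.134, 0.388, 2.85]
ft_force: [-0.5, 0.5, -0.3]
opening: 0.549
```

```bash
python3 - <<'E'
from h import *
s=env.state();print(s['t'],s['eef_pos'],s['ft_force'],s['opening'],np.degrees(s['tcp_rot']))
im=env.read_camera('scene');crop('scene',im,310,150,100,110,5.4,'s17.png')
E
```

```text
22.6333 [486.64943421 218.11080986  40.75328109] [-0.46113416  0.48986179 -0.30478696] 0.5490076850149223 [179.55810303  22.22440794 163.31636676]
```

View pics/s17.png

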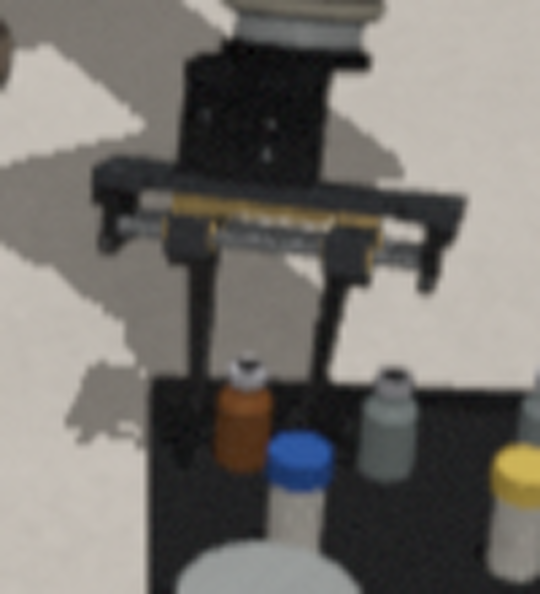

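```bash
cat > fk2.py <<'E'
import numpy as np
from scipy.optimize import least_squares
from cell import env
s=env.state(); J=s['joints'];print(J.round(3))
D=[([1.01340037,.491553,1.55944482,1.09167797],[272.72,562.1,214.07]),([-.24767,.1964986,1.8193837,1.12609],[468.787,-50.505,284.49]),([-.253714,.3115075,1.950863,.8796742],[470.354,-53.84,188.08]),([.302655,.504858,1.9407,.69816],[470.71,216.0,95.4]),
([-.82698,.894417,.051175,2.18867],[602.507,-557.348,497.76]),([-.84796,.876816,.0482,2.03241],[618.496,-594.545,517.71]),([-.856957,.825157,.04843,1.857149],[635.288,-616.996,576.576]),([-.264938,.0493696,2.015896,.670237],[478.908,-59.11,300.06]),([J[0],J[1],J[2],J[4]],s['eef_pos'])]
def fk(p,j):
    a1,L1,L2,H,off,a3,Dd=p; b=j[1]+j[2]; g=b+j[3]
    return a1+L1*np.sin(j[1])+L2*np.sin(b)+a3*np.cos(b)+Dd*np.sin(g), H+L1*np.cos(j[1])+L2*np.cos(b)-a3*np.sin(b)+Dd*np.cos(g)
def rz(p):
    out=[]
    for j,X in D:
        c,sn=np.cos(j[0]),np.sin(j[0]); r=X[0]*c+X[1]*sn; l=-X[0]*sn+X[1]*c
        f=fk(p,j); out+=[f[0]-r,f[1]-X[2],(p[4]-l)*.3]
    return np.array(out)
q=least_squares(rz,[0,500,450,170,60,0,260]); print(q.x.round(1),q.fun.round(1))
from scipy.optimize import brentq
def sol(r,z,t):
    f=lambda v:[fk(q.x,[0,v[0],v[1],np.pi-t-v[0]-v[1]])[0]-r,fk(q.x,[0,v[0],v[1],np.pi-t-v[0]-v[1]])[1]-z]
    v=least_squares(f,[.4,2]).x; return v,np.pi-t-v.sum()
for X in((476,214.7,21),(557,230,40)):
    r=np.sqrt(X[0]**2+X[1]**2-66**2)
    for t in(0,10,13,15,18,23): v,j5=sol(r,X[2],np.radians(t)); print(X,t,v.round(3),round(j5,3))
E
python3 fk2.py
```

```text
[ 0.421  0.586  2.133 -1.134  0.27   0.223]
[ -1.3 598.  405.6 196.7  60.6  32.6 288.8] [  4.    4.8  -1.6   0.4   5.9  -1.6   4.6   5.4  -1.6   8.6   3.8  -1.6
  -3.   -4.5  -1.6  -0.2  -4.3  -3.    2.9  -3.5  -4.7   6.1   7.5  -2.3
 -23.3 -15.2  18.1]
(476, 214.7, 21) 0 [0.629 2.008] 0.505
(476, 214.7, 21) 10 [0.6   2.132] 0.235
(476, 214.7, 21) 13 [0.596 2.169] 0.149
(476, 214.7, 21) 15 [0.595 2.194] 0.09
(476, 214.7, 21) 18 [0.597 2.231] -0.0
(476, 214.7, 21) 23 [0.606 2.293] -0.158
(557, 230, 40) 0 [0.671 1.794] 0.677
(557, 230, 40) 10 [0.63  1.923] 0.413
(557, 230, 40) 13 [0.622 1.962] 0.331
(557, 230, 40) 15 [0.618 1.987] 0.275
(557, 230, 40) 18 [0.613 2.025] 0.189
(557, 230, 40) 23 [0.612 2.088] 0.041
```

Joint 4 hit its limit because the tilt direction didn't match the arm's direction here. I'm raising and turning the tilt into the arm plane (+34°) before descending again.

drive_tool(commands=[{"dx": -2,"dy": 0,"dz": 20,"yaw": 2},{"dx": -5,"dy": 0,"dz": 25,"yaw": 6.5},{"dx": -5,"dy": 0,"dz": 15,"yaw": 6.5},{"dx": 0,"dy": 0,"dz": 0,"yaw": 6.5},{"dx": 0,"dy": 0,"dz": 0,"yaw": 6.5}])

```text
t: 23.1
eef_pos: [476.2, 218.5, 89.3]
tcp_rot: [3.133, 0.385, -3.065]
ft_force: [0.2, -0.4, -1.1]
opening: 0.55
```

drive_tool(commands=[{"dx": 0,"dy": 0,"dz": 0,"yaw": 6},{"dx": 0,"dy": 0,"dz": 0,"yaw": 0}])

```text
t: 23.27
eef_pos: [475.6, 218.2, 88.1]
tcp_rot: [3.133, 0.38, -3.012]
ft_force: [-0.2, -1.4, 0.4]
opening: 0.547
```

```bash
python3 - <<'E'
from h import *
s=env.state();print(s['t'],s['eef_pos'],s['ft_force'],np.degrees(s['tcp_rot']),s['joints'].round(3))
E
```

```text
23.2667 [475.56471152 218.21616424  88.08582996] [-0.24387602 -1.41707564  0.37517822] [ 179.50989761   21.7754799  -172.58307635] [ 0.34   0.463  2.177 -0.5    0.145 -0.88 ]
```

drive_tool(commands=[{"dx": 0,"dy": 0,"dz": 0,"yaw": 4},{"dx": 0,"dy": 0,"dz": 0,"yaw": 4},{"dx": 0,"dy": 0,"dz": 0,"yaw": 4},{"dx": 0,"dy": 0,"dz": -5,"yaw": 0}])

```text
t: 23.6
eef_pos: [474.9, 218.9, 82.5]
tcp_rot: [3.131, 0.376, -2.891]
ft_force: [0.3, -0.4, 0.7]
opening: 0.55
```

```bash
python3 - <<'E'
from h import *
s=env.state();print(s['t'],s['eef_pos'],s['ft_force'],np.degrees(s['tcp_rot']),s['joints'].round(3))
E
```

```text
23.6 [474.87764396 218.87027028  82.45290346] [ 0.26326374 -0.37360181  0.67876901] [ 179.38018302   21.53868508 -165.61659665] [ 0.311  0.472  2.187 -0.106  0.107 -1.409]
```

drive_tool(commands=[{"dx": 0,"dy": 0,"dz": -12,"yaw": 0},{"dx": 0,"dy": 0,"dz": -12,"yaw": 0},{"dx": 0,"dy": 0,"dz": -12,"yaw": 0}])

```text
t: 23.85
eef_pos: [478.3, 221.9, 53.7]
tcp_rot: [3.133, 0.358, -2.898]
ft_force: [-0.5, 0.5, -0.3]
opening: 0.551
```

```bash
python3 - <<'E'
from h import *
s=env.state();print(s['t'],s['eef_pos'],s['ft_force'],np.degrees(s['tcp_rot']),s['joints'].round(3))
E
```

```text
23.85 [478.30856011 221.86871609  53.66517975] [-0.52355913  0.4620332  -0.28435948] [ 179.52587975   20.51580697 -166.03720924] [ 0.318  0.537  2.184 -0.276  0.066 -1.225]
```

drive_tool(commands=[{"dx": -3,"dy": -2,"dz": -14,"yaw": 0},{"dx": -3,"dy": -2,"dz": -14,"yaw": 0},{"dx": -3,"dy": -2,"dz": -10,"yaw": 0},{"dx": -3,"dy": -1,"dz": -6,"yaw": 0}])

```text
t: 24.18
eef_pos: [477.0, 223.6, 29.8]
tcp_rot: [-3.134, 0.325, -2.898]
ft_force: [-0.5, 0.8, -0.0]
opening: 0.551
```

```bash
python3 - <<'E'
from h import *
s=env.state();print(s['t'],s['eef_pos'],s['ft_force'],np.degrees(s['tcp_rot']),s['joints'].round(3))
im=env.read_camera('scene');crop('scene',im,310,150,100,110,5.4,'s18.png')
E
```

```text
24.1833 [477.03454321 223.58402129  29.798358  ] [-0.54018162  0.75868951 -0.03860359] [-179.59344122   18.64485537 -166.01750809] [ 0.331  0.587  2.175 -0.56   0.066 -0.93 ]
```

View pics/s18.png

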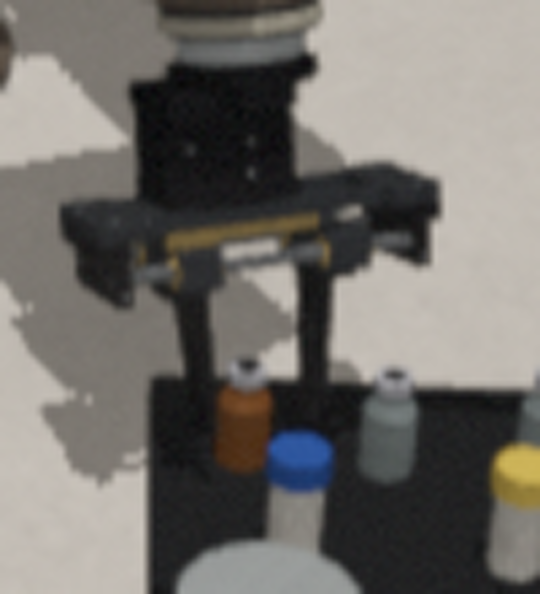

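drive_tool(commands=[{"dx": -2,"dy": -4,"dz": -6,"yaw": 0},{"dx": -2,"dy": -4,"dz": -6,"yaw": 0},{"dx": -1,"dy": -2,"dz": -5,"yaw": 0}])

```text
t: 24.48
eef_pos: [476.3, 217.6, 21.8]
tcp_rot: [-3.126, 0.312, -2.897]
ft_force: [0.4, -0.5, -0.6]
opening: 0.551
```

```bash
python3 - <<'E'
from h import *
s=env.state();print(s['t'],s['eef_pos'],s['ft_force'],np.degrees(s['tcp_rot']),s['joints'].round(3))
E
```

```text
24.4833 [476.30817067 217.55394047  21.76570085] [ 0.42767486 -0.53753503 -0.56582551] [-179.08291703   17.88175636 -165.99176356] [ 0.323  0.603  2.177 -0.658  0.066 -0.839]
```

TCP is within 2 mm of the vial axis and the tilt is 17.9°, so I'm closing.

drive_tool(commands=[{"dx": 0,"dy": 0,"dz": 0,"yaw": 0},{"dx": 0,"dy": 0,"dz": 0,"yaw": 0},{"dx": 0,"dy": 0,"dz": 0,"yaw": 0},{"dx": 0,"dy": 0,"dz": 0,"yaw": 0},{"dx": 0,"dy": 0,"dz": 0,"yaw": 0}], grip=0.2)

```text
t: 24.9
eef_pos: [476.4, 217.7, 21.8]
tcp_rot: [-3.125, 0.312, -2.895]
ft_force: [0.3, 0.5, 1.2]
opening: 0.289
```

drive_tool(commands=[{"dx": 0,"dy": 0,"dz": 0,"yaw": 0},{"dx": 0,"dy": 0,"dz": 0,"yaw": 0},{"dx": 0,"dy": 0,"dz": 8,"yaw": 0},{"dx": 3,"dy": 1,"dz": 15,"yaw": 0}])

```text
t: 25.23
eef_pos: [478.1, 218.2, 43.5]
tcp_rot: [-3.125, 0.308, -2.894]
ft_force: [0.4, -1.5, -0.7]
opening: 0.291
```

```bash
python3 - <<'E'
from h import *
s=env.state();print(s['t'],s['eef_pos'],s['ft_force'],s['opening'],np.degrees(s['tcp_rot']),s['joints'].round(3))
im=env.read_camera('scene');crop('scene',im,310,150,100,110,5.4,'s19.png')
E
```

```text
25.2333 [478.083164   218.23443142  43.45466387] [ 0.42697895 -1.46761554 -0.71119277] 0.29149940850526146 [-179.07206032   17.64413453 -165.83593482] [ 0.323  0.557  2.159 -0.317  0.126 -1.184]
```

View pics/s19.png

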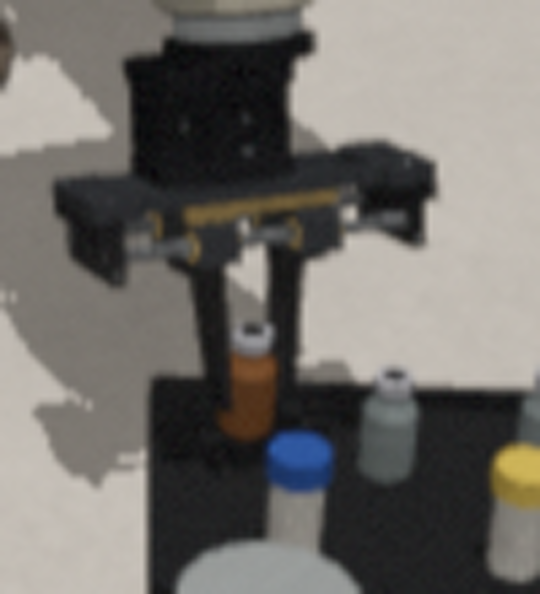

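The amber vial is held (opening 27.7 mm) and lifted. I'm carrying it up and round to the front of the pot.

drive_tool(commands=[{"dx": 0,"dy": 0,"dz": 25,"yaw": 0},{"dx": 0,"dy": 0,"dz": 34,"yaw": -2},{"dx": 0,"dy": -5,"dz": 36,"yaw": -3},{"dx": 0,"dy": -20,"dz": 30,"yaw": -3},{"dx": 1,"dy": -34,"dz": 18,"yaw": -3}])

```text
t: 25.7
eef_pos: [481.0, 160.0, 190.5]
tcp_rot: [-3.124, 0.316, -3.087]
ft_force: [0.7, -0.4, 0.1]
opening: 0.286
```

drive_tool(commands=[{"dx": 1,"dy": -34,"dz": 18,"yaw": -4},{"dx": 1,"dy": -34,"dz": 16,"yaw": -4},{"dx": 1,"dy": -36,"dz": 16,"yaw": -4},{"dx": 1,"dy": -36,"dz": 10,"yaw": -4},{"dx": 0,"dy": -30,"dz": 4,"yaw": -4}])

```text
t: 26.12
eef_pos: [484.3, -13.3, 253.0]
tcp_rot: [-3.123, 0.315, 2.843]
ft_force: [0.1, 0.1, -0.7]
opening: 0.284
```

```bash
python3 - <<'E'
from h import *
s=env.state();print(s['t'],s['eef_pos'],s['ft_force'],s['opening'],np.degrees(s['tcp_rot']),s['joints'].round(3))
E
```

```text
26.1167 [484.34997929 -13.33950191 253.03128093] [ 0.05068428  0.06132984 -0.67811976] 0.2844988625270522 [-178.93612444   18.03416393  162.86944023] [-0.123  0.144  2.022 -0.117  0.672 -1.312]
```

drive_tool(commands=[{"dx": 21,"dy": -6.5,"dz": -8,"yaw": 0},{"dx": 22,"dy": -6.5,"dz": -12,"yaw": 0},{"dx": 22,"dy": -6.5,"dz": -18,"yaw": 0},{"dx": 20,"dy": -6,"dz": -20,"yaw": 0},{"dx": 0,"dy": 0,"dz": 0,"yaw": 0}])

```text
t: 26.53
eef_pos: [570.6, -37.6, 189.6]
tcp_rot: [-3.123, 0.308, 2.846]
ft_force: [-0.9, -0.1, -0.8]
opening: 0.288
```

```bash
python3 - <<'E'
from h import *
s=env.state();print(s['t'],s['eef_pos'],s['ft_force'],np.degrees(s['tcp_rot']))
im=env.read_camera('top');crop('top',im,240,120,150,130,5,'t20.png')
E
```

```text
26.5333 [570.55344468 -37.63922597 189.62318096] [-0.91041958 -0.12354236 -0.81877825] [-178.9089639    17.66167204  163.0584411 ]
```

View pics/t20.png

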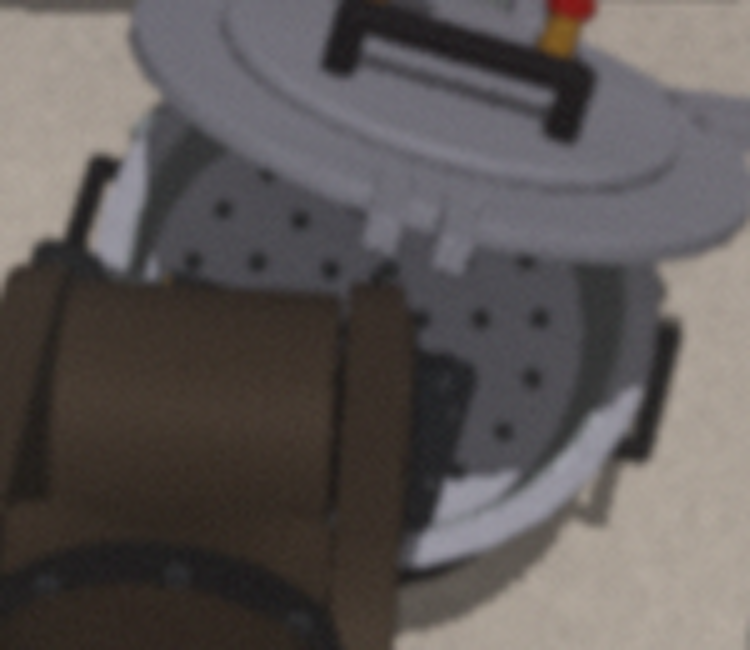

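```bash
python3 - <<'E'
from h import *
C0=np.array([613,-98.8]);a=np.radians(-17);Rm=np.array([[np.cos(a),np.sin(a)],[-np.sin(a),np.cos(a)]])
for p in((300,178),(320,176.5)):
  for z in(440,460): print(p,z,(Rm@(atz('top',p,z)[:2]-C0)).round(0))
for p in((316.5,169.5),(331,173)): print('lug',(Rm@(atz('top',p,405)[:2]-C0)).round(0))
E
```

```text
(300, 178) 440 [-89.  34.]
(300, 178) 460 [-94.  34.]
(320, 176.5) 440 [-77.   4.]
(320, 176.5) 460 [-83.   5.]
lug [-56.  11.]
lug [-55. -14.]
```

The wrist front is at st x≈-80 and the lug at -56, so it's clear. I'm descending and feeling for the plate.

drive_tool(commands=[{"dx": 0,"dy": -1,"dz": -15,"yaw": 0},{"dx": 0,"dy": -1,"dz": -20,"yaw": 0},{"dx": 0,"dy": 0,"dz": -18,"yaw": 0},{"dx": 0,"dy": 0,"dz": -10,"yaw": 0},{"dx": 0,"dy": 0,"dz": -5,"yaw": 0}])

```text
t: 27.0
eef_pos: [568.1, -37.8, 124.9]
tcp_rot: [-3.124, 0.31, 2.848]
ft_force: [-0.4, 0.1, 0.1]
opening: 0.292
```

drive_tool(commands=[{"dx": 0,"dy": 0,"dz": -3,"yaw": 0},{"dx": 0,"dy": 0,"dz": -2,"yaw": 0}])

```text
t: 27.17
eef_pos: [569.2, -37.9, 121.1]
tcp_rot: [-3.125, 0.312, 2.848]
ft_force: [-1.0, 0.4, -0.6]
opening: 0.291
```

drive_tool(commands=[{"dx": 0,"dy": 0,"dz": -2,"yaw": 0},{"dx": 0,"dy": 0,"dz": -1,"yaw": 0}])

```text
t: 27.33
eef_pos: [569.4, -37.9, 118.0]
tcp_rot: [-3.125, 0.313, 2.848]
ft_force: [-0.5, -0.2, -0.8]
opening: 0.288
```

drive_tool(commands=[{"dx": 0,"dy": 0,"dz": -1,"yaw": 0},{"dx": 0,"dy": 0,"dz": -1,"yaw": 0}])

```text
t: 27.5
eef_pos: [569.4, -38.0, 115.8]
tcp_rot: [-3.125, 0.312, 2.848]
ft_force: [-1.2, 0.6, -1.1]
opening: 0.289
```

drive_tool(commands=[{"dx": 0,"dy": 0,"dz": -1,"yaw": 0},{"dx": 0,"dy": 0,"dz": -1,"yaw": 0}])

```text
t: 27.67
eef_pos: [569.3, -38.0, 113.5]
tcp_rot: [-3.125, 0.312, 2.848]
ft_force: [-0.0, 0.4, -0.4]
opening: 0.286
```

drive_tool(commands=[{"dx": 0,"dy": 0,"dz": -1,"yaw": 0},{"dx": 0,"dy": 0,"dz": -1,"yaw": 0}])

```text
t: 27.83
eef_pos: [569.4, -38.0, 111.5]
tcp_rot: [-3.125, 0.312, 2.848]
ft_force: [0.6, -1.4, 0.1]
opening: 0.284
```

drive_tool(commands=[{"dx": 0,"dy": 0,"dz": -1,"yaw": 0},{"dx": 0,"dy": 0,"dz": -1,"yaw": 0}])

```text
t: 28.0
eef_pos: [569.7, -38.1, 109.7]
tcp_rot: [-3.125, 0.312, 2.848]
ft_force: [0.9, -0.9, 2.0]
opening: 0.286
```

drive_tool(commands=[{"dx": 0,"dy": 0,"dz": -1,"yaw": 0},{"dx": 0,"dy": 0,"dz": 0,"yaw": 0}])

```text
t: 28.17
eef_pos: [569.8, -38.2, 108.7]
tcp_rot: [-3.125, 0.313, 2.847]
ft_force: [3.5, -3.4, 2.9]
opening: 0.286
```

```bash
python3 - <<'E'
from h import *
s=env.state();print(s['t'],s['eef_pos'],s['ft_force'],s['tau'].round(1))
E
```

```text
28.1667 [569.78095915 -38.16276697 108.73349804] [ 3.52239667 -3.39355979  2.9352936 ] [  1.3 -49.8 -14.9  -0.   -0.2  -0.1]
```

Contact at TCP 109 puts the plate at about 92 mm, the same as before. I'm opening slightly to release.

drive_tool(commands=[{"dx": 0,"dy": 0,"dz": 0,"yaw": 0},{"dx": 0,"dy": 0,"dz": 0,"yaw": 0},{"dx": 0,"dy": 0,"dz": 0,"yaw": 0},{"dx": 0,"dy": 0,"dz": 0,"yaw": 0}], grip=0.38)

```text
t: 28.5
eef_pos: [569.8, -39.7, 109.1]
tcp_rot: [-3.124, 0.313, 2.847]
ft_force: [0.5, -20.0, 3.7]
opening: 0.377
```

```bash
python3 - <<'E'
from h import *
s=env.state();print(s['t'],s['eef_pos'],s['ft_force'],s['opening'])
E
```

```text
28.5 [569.84323296 -39.73669286 109.10054278] [  0.52319608 -19.98978077   3.72034385] 0.3766601267465389
```

drive_tool(commands=[{"dx": 0,"dy": 0,"dz": 6,"yaw": 0},{"dx": 0,"dy": 0,"dz": 15,"yaw": 0},{"dx": 0,"dy": 0,"dz": 25,"yaw": 0},{"dx": 0,"dy": 0,"dz": 30,"yaw": 0},{"dx": -15,"dy": 4.5,"dz": 25,"yaw": 0}])

```text
t: 28.92
eef_pos: [555.4, -33.8, 210.8]
tcp_rot: [-3.126, 0.312, 2.847]
ft_force: [0.1, -0.2, 0.4]
opening: 0.38
```

drive_tool(commands=[{"dx": -32,"dy": 10,"dz": 15,"yaw": 0},{"dx": -30,"dy": 25,"dz": 0,"yaw": 0},{"dx": 0,"dy": 35,"dz": 0,"yaw": 2}])

```text
t: 29.17
eef_pos: [487.6, 36.1, 224.8]
tcp_rot: [-3.125, 0.31, 2.88]
ft_force: [2.5, -0.1, 0.2]
opening: 0.382
```

```bash
python3 - <<'E'
from h import *
s=env.state();print(s['t'],s['eef_pos'],s['ft_force'],s['opening'],np.degrees(s['tcp_rot']))
im=env.read_camera('top');crop('top',im,240,120,150,130,5,'t21.png')
E
```

```text
29.1667 [487.62286264  36.13130839 224.83224779] [ 2.51825147 -0.12688999  0.23502788] 0.38191930747269864 [-179.0261948    17.75241727  165.00382016]
```

View pics/t21.png

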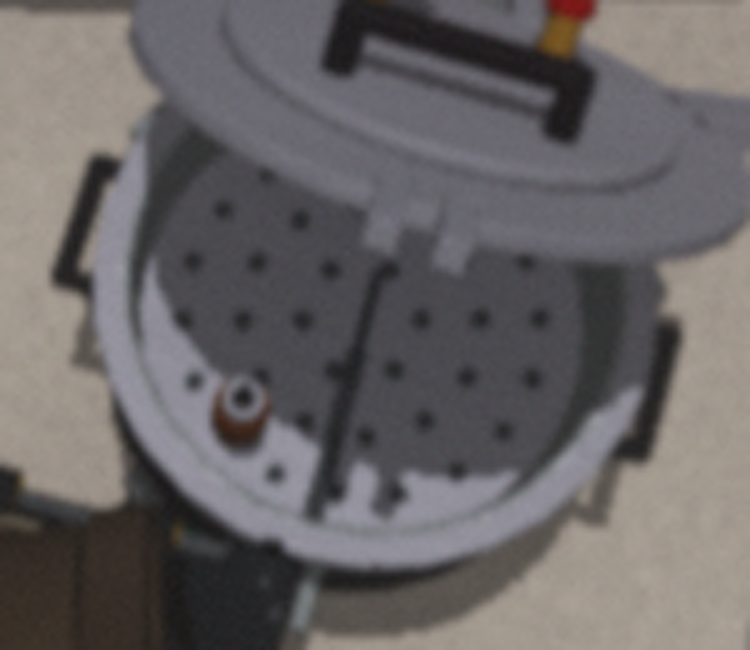

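The vial stands upright with its cap at crop (240,397). Opening made the outer finger touch the wall, so I'll put the tube further inside. Next is the blue tube.

drive_tool(commands=[{"dx": 8,"dy": 30,"dz": -8,"yaw": 5},{"dx": 9,"dy": 30,"dz": -10,"yaw": 5},{"dx": 10,"dy": 30,"dz": -15,"yaw": 5},{"dx": 10,"dy": 30,"dz": -15,"yaw": 5},{"dx": 10,"dy": 30,"dz": -15,"yaw": 5}], grip=0.55)

```text
t: 29.63
eef_pos: [539.0, 188.2, 160.6]
tcp_rot: [-3.125, 0.311, -2.96]
ft_force: [0.6, 0.1, 0.6]
opening: 0.548
```

drive_tool(commands=[{"dx": 10,"dy": 25,"dz": -15,"yaw": 4},{"dx": 10,"dy": 20,"dz": -15,"yaw": 2},{"dx": 0,"dy": 3,"dz": -15,"yaw": 0},{"dx": 0,"dy": 0,"dz": 0,"yaw": 0}])

```text
t: 29.97
eef_pos: [557.9, 235.3, 113.2]
tcp_rot: [-3.125, 0.306, -2.858]
ft_force: [-0.3, -0.4, -1.2]
opening: 0.55
```

```bash
python3 - <<'E'
from h import *
s=env.state();print(s['t'],s['eef_pos'],s['ft_force'],s['opening'],np.degrees(s['tcp_rot']),s['joints'].round(3))
im=env.read_camera('scene');crop('scene',im,310,130,110,130,4.6,'s22.png')
C0=np.array([613,-98.8]);a=np.radians(-17);Rm=np.array([[np.cos(a),np.sin(a)],[-np.sin(a),np.cos(a)]])
print('amber st',Rm@(atz('top',(288,199.4),148)[:2]-C0)); print('can',atz('top',(198.5,139),110))
E
```

```text
29.9667 [557.87199858 235.27701977 113.22854855] [-0.30832758 -0.41250551 -1.15142673] 0.5496811407575379 [-179.06276615   17.54236394 -163.74954159] [ 0.3    0.504  1.921 -0.053  0.411 -1.507]
amber st [-66.59317529  46.67311988]
can [724.82162551 187.13713588 110.        ]
```

View pics/s22.png

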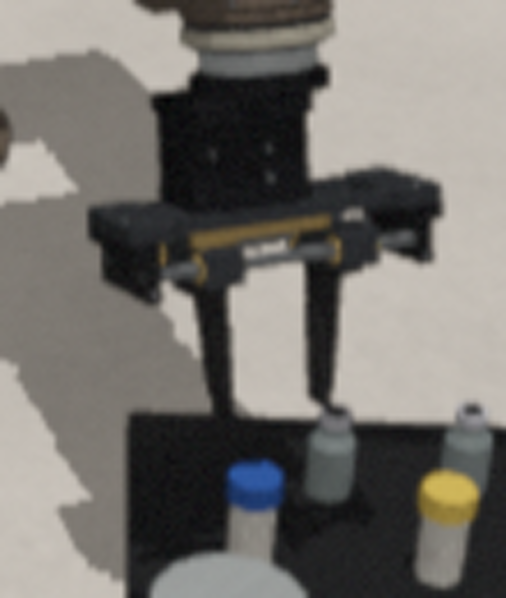

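drive_tool(commands=[{"dx": -2.5,"dy": -2,"dz": -25,"yaw": 0},{"dx": 0,"dy": 0,"dz": -25,"yaw": 0},{"dx": 0,"dy": 0,"dz": -15,"yaw": 0},{"dx": 0,"dy": 0,"dz": -9,"yaw": 0},{"dx": 0,"dy": 0,"dz": 0,"yaw": 0}])

```text
t: 30.43
eef_pos: [556.2, 231.8, 41.7]
tcp_rot: [-3.125, 0.309, -2.86]
ft_force: [0.3, -0.5, 0.7]
opening: 0.554
```

```bash
python3 - <<'E'
from h import *
s=env.state();print(s['t'],s['eef_pos'],s['ft_force'],s['opening'],np.degrees(s['tcp_rot']),s['joints'].round(3))
im=env.read_camera('scene');crop('scene',im,310,150,110,110,5,'s23.png')
E
```

```text
30.4333 [556.23755686 231.84612806  41.7016989 ] [ 0.27645185 -0.45100192  0.68807828] 0.5541881596546537 [-179.05727824   17.72828995 -163.88454208] [ 0.295  0.62   1.977 -0.088  0.237 -1.473]
```

View pics/s23.png

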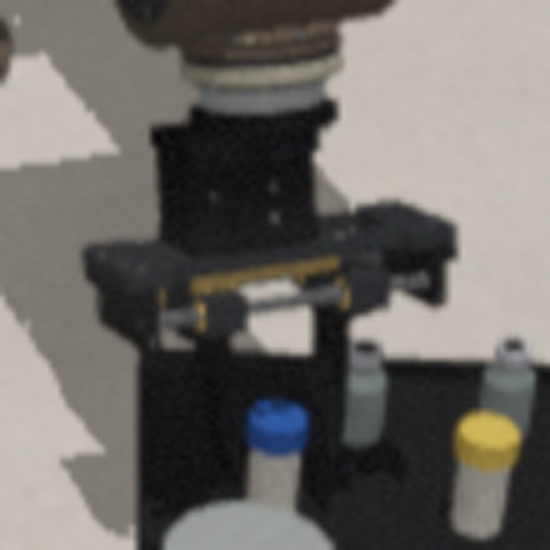

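drive_tool(commands=[{"dx": -1,"dy": 1,"dz": -2,"yaw": 0},{"dx": 0,"dy": 0,"dz": 0,"yaw": 0},{"dx": 0,"dy": 0,"dz": 0,"yaw": 0},{"dx": 0,"dy": 0,"dz": 0,"yaw": 0},{"dx": 0,"dy": 0,"dz": 0,"yaw": 0}], grip=0.2)

```text
t: 30.9
eef_pos: [556.1, 233.7, 41.2]
tcp_rot: [-3.125, 0.313, -2.86]
ft_force: [-0.1, 0.1, 3.8]
opening: 0.309
```

drive_tool(commands=[{"dx": 0,"dy": 0,"dz": 0,"yaw": 0},{"dx": 0,"dy": 0,"dz": 0,"yaw": 0},{"dx": 0,"dy": 0,"dz": 0,"yaw": 0}])

```text
t: 31.15
eef_pos: [556.2, 233.7, 41.2]
tcp_rot: [-3.125, 0.313, -2.86]
ft_force: [-1.5, -0.5, 5.7]
opening: 0.31
```

drive_tool(commands=[{"dx": 0,"dy": 0,"dz": 6,"yaw": 0},{"dx": 0,"dy": 0,"dz": 15,"yaw": 0},{"dx": 0,"dy": 0,"dz": 20,"yaw": 0},{"dx": 0,"dy": 0,"dz": 10,"yaw": 0}])

```text
t: 31.48
eef_pos: [556.0, 233.7, 93.3]
tcp_rot: [-3.125, 0.313, -2.859]
ft_force: [0.3, 0.5, -0.1]
opening: 0.307
```

```bash
python3 - <<'E'
from h import *
s=env.state();print(s['t'],s['eef_pos'],s['ft_force'],s['opening'],np.degrees(s['tcp_rot']))
im=env.read_camera('scene');crop('scene',im,310,130,110,130,4.6,'s24.png')
E
```

```text
31.4833 [556.03571763 233.68851325  93.33083727] [ 0.31881506  0.48128114 -0.07544632] 0.30705996130983193 [-179.06983831   17.91127111 -163.83679263]
```

View pics/s24.png

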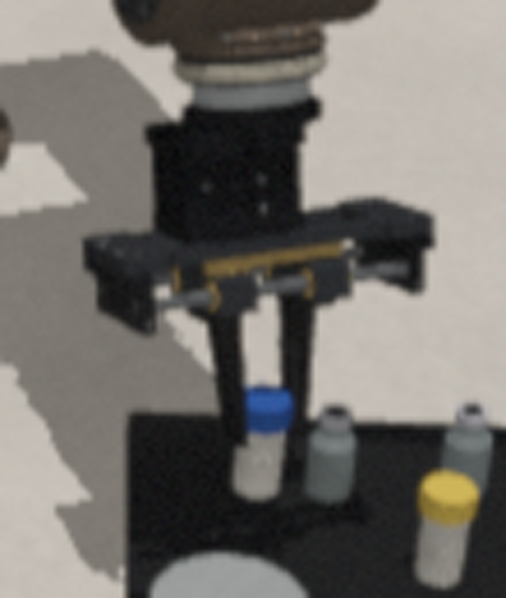

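The tube is held by its cap and upright, with its underside 36 mm below the TCP. I'm carrying it to the front of the pot on the right side.

drive_tool(commands=[{"dx": -5,"dy": 0,"dz": 25,"yaw": 0},{"dx": -10,"dy": -5,"dz": 34,"yaw": -3},{"dx": -12,"dy": -15,"dz": 34,"yaw": -3},{"dx": -12,"dy": -30,"dz": 20,"yaw": -3},{"dx": -12,"dy": -34,"dz": 12,"yaw": -4}])

```text
t: 31.95
eef_pos: [504.5, 149.5, 218.6]
tcp_rot: [-3.126, 0.314, -3.087]
ft_force: [0.5, -1.1, -0.3]
opening: 0.306
```

drive_tool(commands=[{"dx": -7,"dy": -36,"dz": 6,"yaw": -4},{"dx": -7,"dy": -36,"dz": 6,"yaw": -4},{"dx": -7,"dy": -36,"dz": 5,"yaw": -4},{"dx": -7,"dy": -36,"dz": 5,"yaw": -4},{"dx": -7,"dy": -36,"dz": 5,"yaw": -4}])

```text
t: 32.37
eef_pos: [468.8, -31.9, 243.5]
tcp_rot: [-3.125, 0.311, 2.845]
ft_force: [1.1, -0.1, -0.9]
opening: 0.306
```

drive_tool(commands=[{"dx": 0,"dy": -36,"dz": 0,"yaw": 0},{"dx": 0,"dy": -30,"dz": 0,"yaw": 0},{"dx": 0,"dy": 0,"dz": 0,"yaw": 0}])

```text
t: 32.62
eef_pos: [469.7, -100.5, 243.4]
tcp_rot: [-3.125, 0.312, 2.844]
ft_force: [-0.0, 0.1, -0.0]
opening: 0.306
```

```bash
python3 - <<'E'
from h import *
s=env.state();print(s['t'],s['eef_pos'],s['ft_force'],s['opening'],np.degrees(s['tcp_rot']),s['joints'].round(3))
im=env.read_camera('top');crop('top',im,240,120,150,130,5,'t25.png')
E
```

```text
32.6167 [ 469.71749087 -100.49079004  243.37811571] [-0.04910936  0.07142274 -0.02846917] 0.3061195482458619 [-179.02654501   17.88175924  162.96007302] [-0.347  0.144  2.052 -0.003  0.633 -1.616]
```

View pics/t25.png

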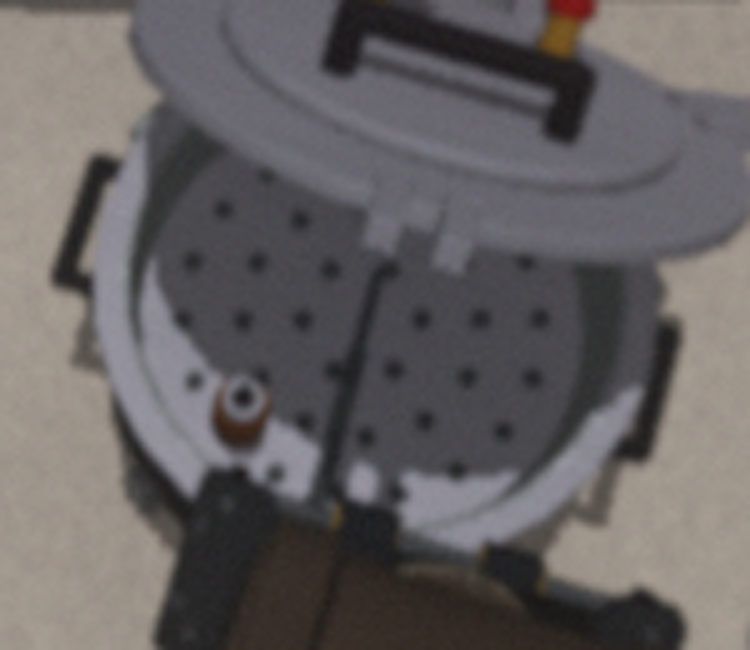

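drive_tool(commands=[{"dx": 18,"dy": -4.5,"dz": -3,"yaw": 0},{"dx": 22,"dy": -5.5,"dz": -8,"yaw": 0},{"dx": 22,"dy": -6,"dz": -12,"yaw": 0},{"dx": 19,"dy": -5,"dz": -15,"yaw": 0},{"dx": 0,"dy": 0,"dz": -15,"yaw": 0}])

```text
t: 33.08
eef_pos: [553.6, -117.2, 189.6]
tcp_rot: [-3.125, 0.313, 2.848]
ft_force: [-0.2, -0.0, -0.7]
opening: 0.309
```

drive_tool(commands=[{"dx": 0,"dy": 0,"dz": -20,"yaw": 0},{"dx": 0,"dy": 0,"dz": -15,"yaw": 0},{"dx": 0,"dy": 0,"dz": -10,"yaw": 0},{"dx": 0,"dy": 0,"dz": -5,"yaw": 0},{"dx": 0,"dy": 0,"dz": 0,"yaw": 0}])

```text
t: 33.5
eef_pos: [550.3, -116.5, 139.3]
tcp_rot: [-3.125, 0.309, 2.848]
ft_force: [-0.2, -0.2, 0.5]
opening: 0.307
```

drive_tool(commands=[{"dx": 0,"dy": 0,"dz": -2,"yaw": 0},{"dx": 0,"dy": 0,"dz": -1,"yaw": 0}])

```text
t: 33.67
eef_pos: [551.0, -117.2, 138.0]
tcp_rot: [-3.125, 0.312, 2.848]
ft_force: [-0.6, 0.4, -0.4]
opening: 0.309
```

```bash
python3 - <<'E'
from h import *
s=env.state();print(s['t'],s['eef_pos'],s['ft_force'],s['tau'].round(1))
im=env.read_camera('top');crop('top',im,240,120,150,130,5,'t26.png')
E
```

```text
33.6667 [ 551.0332206  -117.1620837   137.98035023] [-0.59230902  0.44993264 -0.37728888] [  0.1 -49.  -18.9  -0.   -0.8  -0. ]
```

View pics/t26.png

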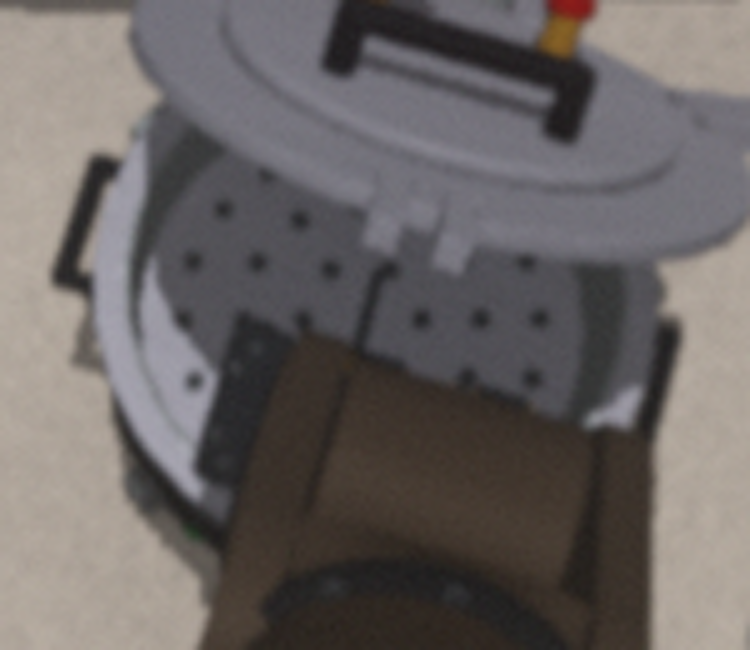

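drive_tool(commands=[{"dx": 0,"dy": -2,"dz": -2,"yaw": 0},{"dx": 0,"dy": -1,"dz": -2,"yaw": 0},{"dx": 0,"dy": 0,"dz": -1,"yaw": 0}])

```text
t: 33.97
eef_pos: [550.8, -120.7, 132.6]
tcp_rot: [-3.125, 0.312, 2.847]
ft_force: [0.1, -0.4, -0.0]
opening: 0.303
```

drive_tool(commands=[{"dx": 0,"dy": 0,"dz": -1,"yaw": 0},{"dx": 0,"dy": 0,"dz": -1,"yaw": 0}])

```text
t: 34.13
eef_pos: [550.7, -120.5, 130.5]
tcp_rot: [-3.125, 0.312, 2.847]
ft_force: [0.2, -1.1, -0.4]
opening: 0.31
```

drive_tool(commands=[{"dx": 0,"dy": 0,"dz": -1,"yaw": 0},{"dx": 0,"dy": 0,"dz": -1,"yaw": 0}])

```text
t: 34.3
eef_pos: [550.7, -120.4, 128.4]
tcp_rot: [-3.125, 0.312, 2.848]
ft_force: [0.1, 0.3, -0.4]
opening: 0.306
```

drive_tool(commands=[{"dx": 0,"dy": 0,"dz": -1,"yaw": 0},{"dx": 0,"dy": 0,"dz": 0,"yaw": 0}])

```text
t: 34.47
eef_pos: [550.7, -120.4, 127.3]
tcp_rot: [-3.125, 0.311, 2.848]
ft_force: [1.1, 0.8, 0.0]
opening: 0.309
```

drive_tool(commands=[{"dx": 0,"dy": 0,"dz": -1,"yaw": 0},{"dx": 0,"dy": 0,"dz": 0,"yaw": 0}])

```text
t: 34.63
eef_pos: [550.7, -120.4, 126.4]
tcp_rot: [-3.125, 0.311, 2.848]
ft_force: [0.1, 0.5, -0.1]
opening: 0.309
```

drive_tool(commands=[{"dx": 0,"dy": 0,"dz": -1,"yaw": 0},{"dx": 0,"dy": 0,"dz": 0,"yaw": 0}])

```text
t: 34.8
eef_pos: [551.3, -120.6, 126.2]
tcp_rot: [-3.125, 0.313, 2.848]
ft_force: [-1.9, -0.0, 7.3]
opening: 0.308
```

```bash
python3 - <<'E'
from h import *
s=env.state();print(s['t'],s['eef_pos'],s['ft_force'],s['tau'].round(1))
E
```

```text
34.8 [ 551.28377757 -120.63833     126.24676267] [-1.92636106 -0.03866993  7.34996215] [  0.1 -45.8 -17.1  -0.   -0.9  -0. ]
```

Contact with Fz 7 N, so the tube stands on the plate. I'm releasing it and retreating straight up.

drive_tool(commands=[{"dx": 0,"dy": 0,"dz": 0,"yaw": 0},{"dx": 0,"dy": 0,"dz": 0,"yaw": 0},{"dx": 0,"dy": 0,"dz": 0,"yaw": 0},{"dx": 0,"dy": 0,"dz": 0,"yaw": 0}], grip=0.42)

```text
t: 35.13
eef_pos: [550.7, -120.4, 125.4]
tcp_rot: [-3.125, 0.311, 2.848]
ft_force: [-0.3, -0.9, 0.0]
opening: 0.419
```

drive_tool(commands=[{"dx": 0,"dy": 0,"dz": 5,"yaw": 0},{"dx": 0,"dy": 0,"dz": 12,"yaw": 0},{"dx": 0,"dy": 0,"dz": 20,"yaw": 0},{"dx": 0,"dy": 0,"dz": 25,"yaw": 0},{"dx": -10,"dy": 3,"dz": 25,"yaw": 0}])

```text
t: 35.55
eef_pos: [541.5, -117.8, 213.6]
tcp_rot: [-3.125, 0.312, 2.848]
ft_force: [0.4, 0.5, 0.4]
opening: 0.42
```

drive_tool(commands=[{"dx": -30,"dy": 9,"dz": 15,"yaw": 0},{"dx": -35,"dy": 10,"dz": 5,"yaw": 0},{"dx": -20,"dy": 30,"dz": 0,"yaw": 0},{"dx": 0,"dy": 36,"dz": 0,"yaw": 0},{"dx": 0,"dy": 36,"dz": 0,"yaw": 0}])

```text
t: 35.97
eef_pos: [454.7, 4.1, 233.5]
tcp_rot: [-3.126, 0.313, 2.845]
ft_force: [0.5, 0.4, 0.0]
opening: 0.421
```

drive_tool(commands=[{"dx": 0,"dy": 36,"dz": 0,"yaw": 0},{"dx": 0,"dy": 36,"dz": 0,"yaw": 0},{"dx": 0,"dy": 36,"dz": 0,"yaw": 0},{"dx": 0,"dy": 36,"dz": 0,"yaw": 0},{"dx": 0,"dy": 0,"dz": 0,"yaw": 0}])

```text
t: 36.38
eef_pos: [455.6, 152.3, 233.0]
tcp_rot: [-3.127, 0.312, 2.852]
ft_force: [-0.1, -0.2, -0.8]
opening: 0.424
```

```bash
python3 - <<'E'
from h import *
s=env.state();print(s['t'],s['eef_pos'],s['ft_force'],s['opening'])
im=env.read_camera('top');crop('top',im,240,120,150,130,5,'t27.png')
im=env.read_camera('scene');cv2.imwrite('pics/s27.png',im[...,::-1])
E
```

```text
36.3833 [455.61786367 152.34726163 232.98048045] [-0.11263648 -0.15501604 -0.80229359] 0.42399380830114825
```

View pics/t27.png

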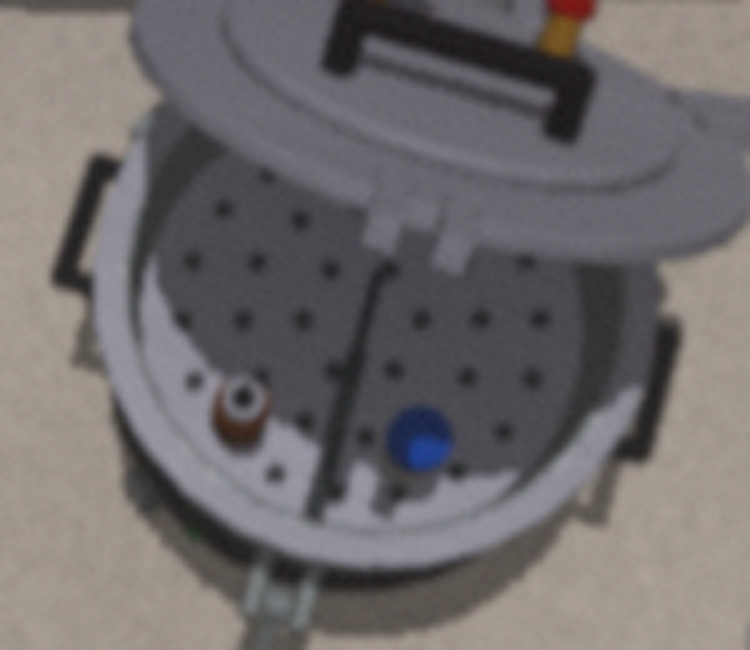

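View pics/s27.png

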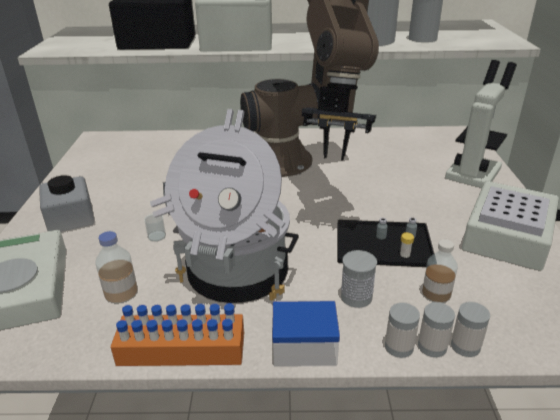

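```bash
python3 - <<'E'
from h import *
C0=np.array([613,-98.8]);a=np.radians(-17);Rm=np.array([[np.cos(a),np.sin(a)],[-np.sin(a),np.cos(a)]])
for n,p,z in(('amber',(288.2,199.4),148),('blue',(324,207.4),151)):
    q=Rm@(atz('top',p,z)[:2]-C0); print(n,q.round(1),np.hypot(*q).round(1))
im=env.read_camera('top')
s=cv2.resize(im[150:235,275:350,::-1],None,fx=8,fy=8,interpolation=cv2.INTER_CUBIC)
def st(x,y,z): v=Rm.T@np.array([x,y])+C0; return [v[0],v[1],z]
# flat 140 mm forceps model from the seen tip
for X,col in ((st(28,-3,94),(0,255,0)),(st(-112,-4,95),(0,0,255))):
    q=((proj('top',X)[0]-[275,150]+.5)*8).astype(int); cv2.circle(s,tuple(int(v) for v in q),5,col,1)
cv2.imwrite('pics/t28.png',s)
im=env.read_camera('scene'); crop('scene',im,225,190,80,70,8,'s28.png')
print(env.state()['t'])
E
```

```text
amber [-66.5  46.2] 81.0
blue [-60.6 -39.1] 72.2
36.5833
```

View pics/t28.png

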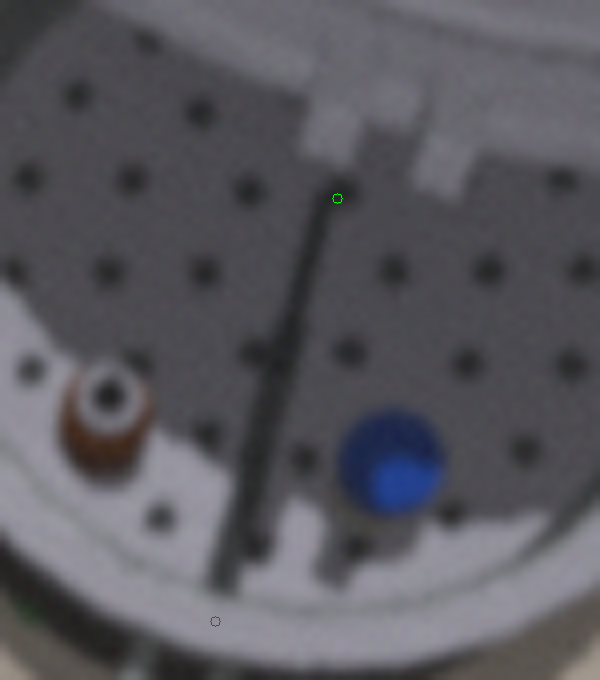

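View pics/s28.png

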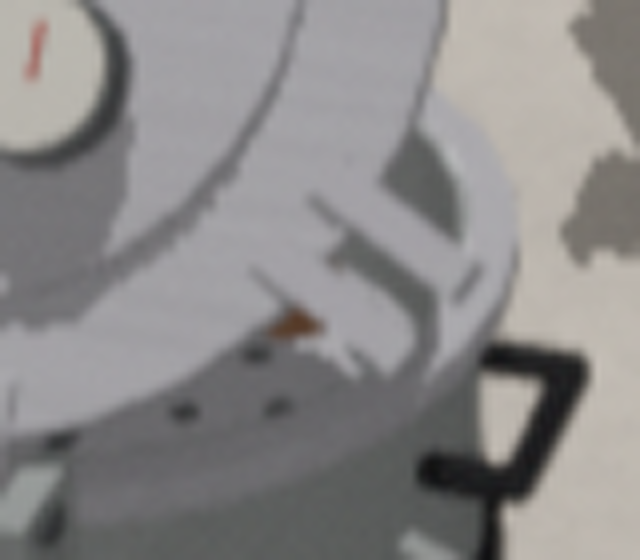

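```bash
python3 -c "
from cell import env
print(env.job_done()); s=env.state(); print(s['t'],s['eef_pos'])"
```

```text
the job is handed in; nothing more can be done
None
the job is handed in; nothing more can be done
```

The job is handed in at about 36.6 s of the 72 s, with the sterilizer open and all three things loaded. `job_done` gives no verdict, so everything below is from my own last checks.

**What I did**
- **Opening:** I turned the nut about 1.33 rad with the bolt upright. I then pushed the bolt out of the lug from behind with the closed fingers. The bolt hangs and the lid came up.
- **Tilt:** A straight-down wrist would not have cleared the raised lid. I tilted the tool by driving it against its outer reach limit, about 24° for the forceps and 18° for the vial and tube.
- **Loading:** I laid the forceps in first. Then I set down the amber vial and the blue tube by feeling for the plate, which is about 90–92 mm above the bench.

**Last checks**
- **Vial and tube:** both look upright, 81 mm and 72 mm from the pot's axis (limit 98 mm).
- **Forceps:** they lie between the vial and the tube, with the tail 101 mm and the tip about 28 mm from the axis.
- **Everything else:** the lid is up, the bolt hangs, and the arm is clear of everything. The beaker, clear vials, yellow tube, can and bottles look unmoved in the last picture.

**What disagreed or went over**
- **Forceps length:** they measure about 130 mm in the top view instead of 140 mm. Either the thin tip is lost against the dark plate or the tail sits a little high. Both cases are within the limits.
- **Contact forces:** an outer finger pressed the pot wall with about 20 N while releasing the vial. The wrist force reached about 93 N (limit 120 N) when the arm stopped at its reach limit.
- **Joint ranges:** two joints read slightly past their stated limits. Joint 3 read 0.047 against 0.05, and joint 4 read -1.134 against -1.13. If the range check has no tolerance, that could fail the run.

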